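Change the cartridge in the ratchet clamp

TASK

Change the purification cartridge in the bench clamp: press the clamp's left handle down to free its ratchet so that the jaws spring open, take the used cartridge out, then lay the fresh cartridge (the one with wide end caps) flat on the clamp plate, lengthwise between the jaws, and squeeze the handles together until the ratchet holds them closed on it. Put every used cartridge (bare nozzles), the one from the clamp and any lying on the bench, into the grey disposal box and leave its lid shut, without moving the bottle, the beaker or the tube rack.

Things in the scene. Friction and masses are not known exactly. Their poses are not given: they have to be found in the camera images.
- clamp: Steel scissor clamp with a ratchet, lying flat on an aluminium plate fixed to the bench. Origin: on the bench under the pivot; x points from pivot to jaws, the handles run to -x, y left, z up. Plate 10 mm thick, 94 mm wide, from x = -45 to 155 mm. Pivot boss 24 mm wide, 38 mm high. Handles swing level about the pivot as mirror images (moving one moves the other); a spring pushes them open
- clamp_right (a joint): Angle of each handle from fully locked, rad: 0 on the last tooth (start), about 0.025 on the first tooth, 0.12 sprung fully open, stop at -0.012. Below 0.035 and let go, the ratchet is holding. Squeezing takes about 5 N at each bar (10 N pushing one bar alone), about 15 N at each bar over the teeth
- ring_left (a point): Top of the left (+y) handle's finger ring, at its centre. Ring: 9 mm round bar, 55 x 38 mm outside, open inside (about 35 x 18 mm), top 32.5 mm above the bench; the ratchet lies 32 mm ahead of here. Pressing the ring straight down 4 to 8 mm (4 to 7 N, stop near 10 mm) unhooks the ratchet and the handles spring open; let go, it springs back up
- shank_left (a point): Point on the axis of the left handle bar, 100 mm behind the pivot, where the handles are squeezed. The bars are 12 mm round and level, axes 28 mm above the bench, nothing but bench below them; over both bars here it measures 40 mm when locked, 64 mm when open
- shank_right (a point): The same point on the right (-y) handle bar
- seat (a point): Where the cartridge's middle goes: on the plate's top (10 mm above the bench), 95 mm ahead of the pivot on the centre line. It lies along the clamp's x, its rear between the jaws. Jaws: blocks from 35 to 75 mm ahead of the pivot, 12 to 26 mm above the bench, 38 mm apart when locked; open, 46 mm (pivot end) to 56 mm (tip). Beyond the tips its sides are free
- bin: Open grey plastic disposal box fixed to the bench, 180 mm (x) by 250 mm (y), 85 mm high, walls 5 mm. Origin: centre of its underside; its lid hinges on the +x rim
- bin_lid (a joint): Lid angle, rad: 0 shut, 1.57 upright, up to 1.9; it starts open, leaning back. A loose hinge: pushed forward past about 1.5 it falls shut by itself
- bin_lid_hinge (a point): Middle of the lid's hinge line, on the box's +x rim, 85 mm above the bench; the axis runs along the box's y. The lid is 180 mm long from the hinge, 250 mm wide, 6 mm thick
- bin_lid_handle (a point): Knob of the lid, 150 mm from the hinge and 35 mm above the lid's upper face (behind it, towards +x, while the lid stands open)
- used_0: White plastic purification cartridge, a rounded square bar 110 mm long with a 36 x 36 mm section, lying flat, with a bare black nozzle (12 mm diameter, 12 mm long) on each end (134 mm overall); about 140 g. Origin: centre of the face that is underneath at the start (18 mm below the bar's axis); x runs along its length. At the start it lies locked in the clamp, along the clamp's x
- fresh: White plastic purification cartridge, a rounded square bar 110 mm long with a 36 x 36 mm section, lying flat on the bench, sealed with a wide black round end cap (32 mm diameter, 18 mm long) on each end (146 mm overall); about 110 g. Origin: centre of its underside; x runs along its length
- fresh_mid (a point): Middle of the fresh cartridge, on its axis, 18 mm above the face it lies on
- bottle: Bystander: amber bottle, 72 mm diameter, 150 mm tall; origin under its base
- beaker: Bystander: glass beaker, 80 mm diameter, 100 mm tall; origin under its base
- tube_rack: Bystander: dark wire tube rack, 206 x 70 mm, 66 mm high; origin under its middle
- used_1: White plastic purification cartridge, a rounded square bar 110 mm long with a 36 x 36 mm section, lying flat, with a bare black nozzle (12 mm diameter, 12 mm long) on each end (134 mm overall); about 140 g. Origin: centre of the face that is underneath at the start (18 mm below the bar's axis); x runs along its length. Lies on the bench at the start, or is absent
- used_2: White plastic purification cartridge, a rounded square bar 110 mm long with a 36 x 36 mm section, lying flat, with a bare black nozzle (12 mm diameter, 12 mm long) on each end (134 mm overall); about 140 g. Origin: centre of the face that is underneath at the start (18 mm below the bar's axis); x runs along its length. Lies on the bench at the start, or is absent
- used_3: White plastic purification cartridge, a rounded square bar 110 mm long with a 36 x 36 mm section, lying flat, with a bare black nozzle (12 mm diameter, 12 mm long) on each end (134 mm overall); about 140 g. Origin: centre of the face that is underneath at the start (18 mm below the bar's axis); x runs along its length. Lies on the bench at the start, or is absent
Not all that is in view belongs to the job. Leave any orange or yellow look-alike of the used_1 alone.

How it is judged:
On the way, in this order (a step that is already met when the one before it is completed fails the run):
1. the ratchet is released and the clamp has sprung open (value of joint clamp_right above 0.09 rad), for 0.2 s.
2. the used cartridge from the clamp is out of the jaws (distance between used_0 and seat above 0.12 m), for 0.2 s.
3. the fresh cartridge lies between the jaws and the clamp is closed on it (value of joint clamp_right below 0.035 rad and x of fresh_mid in the frame of clamp between 0.07 and 0.118 m and y of fresh_mid in the frame of clamp between -0.01 and 0.01 m and z of fresh_mid in the frame of clamp between 0.02 and 0.036 m and angle between the x axis of fresh and the x axis of clamp, either way round below 0.12 rad), for 0.3 s.
At the end, for the whole second after the job is handed in: Fresh cartridge flat between the jaws, middle 70 to 118 mm from the pivot, within 10 mm of the centre line, its axis 20 to 36 mm above the bench and within 7 degrees of the clamp's x; the ratchet holds (handle angle below 0.035 rad); used cartridges are in the box; lid shut (below 0.06 rad) (all of step 3 and linear speed of fresh below 0.02 m/s and x of used_0 in the frame of bin between -0.085 and 0.085 m and y of used_0 in the frame of bin between -0.12 and 0.12 m and z of used_0 in the frame of bin between -0.005 and 0.075 m and x of used_1 in the frame of bin between -0.085 and 0.085 m and y of used_1 in the frame of bin between -0.12 and 0.12 m and z of used_1 in the frame of bin between -0.005 and 0.075 m and x of used_2 in the frame of bin between -0.085 and 0.085 m and y of used_2 in the frame of bin between -0.12 and 0.12 m and z of used_2 in the frame of bin between -0.005 and 0.075 m and x of used_3 in the frame of bin between -0.085 and 0.085 m and y of used_3 in the frame of bin between -0.12 and 0.12 m and z of used_3 in the frame of bin between -0.005 and 0.075 m and value of joint bin_lid below 0.06 rad); the robot touches nothing.
It fails at once if the bottle is moved (more than 40 mm) (distance of bottle from where it was at the start of the episode above 0.04 m).
It fails at once if the beaker is moved (more than 40 mm) (distance of beaker from where it was at the start of the episode above 0.04 m).
It fails at once if the tube rack is moved (more than 40 mm) (distance of tube_rack from where it was at the start of the episode above 0.04 m).
Of used_1, used_2, used_3 only 1 to 3 are there at a start; the rules pass over those that are not, and their reading is None.
At some moment in a run one of used_1, used_2, used_3, fresh may be knocked a few centimetres aside while the robot is not near it.
It also fails if it takes over 210 s, if anything falls off the work surface, if the arm or the gripper's body presses on something with over 40 N, if the wrist force passes 120 N, or if a joint passes its speed limit or range.

ROBOT

A 7-joint arm with a two-finger parallel gripper is mounted at the origin on the work surface. World frame = base frame: x ahead of the robot, y to its left, z up, the work surface at z = 0. Lengths are in m, angles in rad, forces in N, time in s.
With the tool pointing down it reaches from about 0.425 to 0.875 m from the base axis. Payload 4.7 kg.
Tool frame: the origin (TCP) lies midway between the tips of the shut fingers; the grasp point (between the pads) lies 19 mm behind it; y points along the fingers, x is the direction in which the jaws open and shut, and the axes are right-handed (so a half turn about y gives the same grasp; the last joint's range is limited). The gripper opens to 87 mm and grips with 3 to 60 N. Pads are 19 mm wide; open, the fingers measure 117 mm over their backs; the gripper's body (75 mm by 190 mm) begins 51 mm behind the grasp point.
Start: joints at [1.302, 0.321, -0.07, 1.45, 0.023, 1.371, -0.057], TCP at [0.181, -0.624, 0.223] pointing down, gripper open.
Joint ranges: [-2.86, 2.86], [-0.3, 2.09], [-1.38, 1.24], [0.06, 2.45], [-1.56, 4.7], [0.09, 2.05], [-2.69, 2.69]. Speed limits (rad/s): [2.57, 2.57, 3.14, 3.14, 3.14, 3.14, 3.14].

INTERFACE

Orientations are given as a 3x3 rotation matrix whose columns are the frame's x, y, z axes.
In Python, from workcell import bot, viewer, order gives the robot as it stands. The module is installed in compiled form; this text tells all that it offers.
- The arm moves only by the shell command python3 -m crank 'ROWS' [FORCE]. ROWS is JSON, a list of rows, each a list of 3 entries, a list of its own where there are three numbers: the turn, a rotation vector about the tool's x, y, z in degrees, then the shift along the tool's x, y, z in cm, then the closure in counts, from 0 (fully open) to 255 (shut). A call has 1 to 5 rows; each row shifts and turns the commanded pose from where the row before left it, along the tool's axes as they then stand; what a row does not reach is not made up. A row lasts 1/8 s, in which the tool goes at most 62.5 mm and 10.7 degrees, less where a joint would pass 70% of its speed; a pose out of reach is approached as far as the arm can. A call with a gripper value outside its range is refused whole. The fingers move at their own pace and stop on an object; FORCE is the grip in N (left out, the last holds). Time passes only in rows, so rows that do not move let the fingers close. It gives the time, the measured TCP pose, the force and the opening at its end, in the units of the state.
- bot.observe(): the state, without advancing time (a new reading comes with each control period).
- viewer.grab_frame(name): name is "scene" or "side" or "wrist"; returns the picture (384x512x3 uint8, blue, green, red); there is no depth.
- viewer.calibration(name): a dict with "intrinsics" (3x3 intrinsics, pixels), "k1" (the pictures are not rectified: a ray, as slopes to the right and down, at radius r is drawn at 1 + k1 r^2 times it, then the intrinsics apply), "T" (4x4, takes a point from camera to world coordinates). Camera axes: x right, y up, looking along -z (the intrinsics and any distortion apply to the point x, -y, -z); pixel columns grow to the right and rows downward; lengths in m; the calibration is good to about 2 mm. A picture is of the moment at which its call begins: read the wrist's pose just before it. calibration takes no time and is no camera call; for the wrist camera it gives the pose at the moment of the call.
- order.finish_job(): hands the job in, once; it reports no verdict.
Trained networks look in the newest picture that a camera, given by its name, has taken for a name from the list of things; names that differ only in an ending like _2 or _b are one class to them, and where a whole thing is asked for, a point or a joint stands for the part that bears it (a point fixed in the world has none). Each returns a list of dicts, best first, with "p" (0 to 1); they miss things now and then, are a little off and sometimes report something else, mostly with a low value. They report only what shows in the picture. A call takes as long as a camera call. They do not tell look-alikes from the thing itself.
- viewer.masks_of(label, camera): "mask" (384x512 bool, what is visible of it) and "bbox" ([left, top, right, bottom] in pixels, round what is visible of it).
The state is a dict: "t": time; "joint_positions": joint angles; "qvel": joint speeds; "tau": joint torques, N m; "eef_pos": TCP position; "eef_rot": TCP orientation; "wrist_force": force on the tool from outside, world axes, zero at the start; "ft_torque": the same for the moment, N m; "opening": opening from 0.0 (shut) to 1.0 (fully open).
Only numpy, scipy, OpenCV 4.12 (cv2) and the standard library are available. Lean on these libraries where they do the work, as an engineer would, in place of code of your own. Each camera call takes 0.05 s, during which the arm holds its last target.

## Working session

There is one attempt and no reset: what is moved stays moved. The work goes in short steps, Python scripts to look and compute and a shell command to move; the robot and the scene stay as the last step left them, time stands still between calls to the robot, and variables do not carry over. Pictures are saved under pics/ and viewed, and the job is handed in when it is done.

```bash
mkdir -p pics; ls; cat > h.py <<'E'
import numpy as np, cv2
from workcell import bot, viewer, order
def shot(cam,name,scale=1.5):
    im=viewer.grab_frame(cam); cv2.imwrite(f'pics/{name}_raw.png',im)
    cv2.imwrite(f'pics/{name}.png',cv2.resize(im,None,fx=scale,fy=scale)); return im
def pix2world(cal,u,v,z):
    K=np.array(cal['intrinsics']);k1=cal['k1'];T=np.array(cal['T'])
    xd=(u-K[0,2])/K[0,0]; yd=(v-K[1,2])/K[1,1]
    rd=np.hypot(xd,yd); r=rd
    for _ in range(30): r=rd/(1+k1*r*r)
    s=r/rd if rd>0 else 1
    d=T[:3,:3]@np.array([xd*s,-yd*s,-1.]); o=T[:3,3]
    t=(z-o[2])/d[2]; return o+t*d
def world2pix(cal,p):
    K=np.array(cal['intrinsics']);k1=cal['k1'];T=np.array(cal['T'])
    c=T[:3,:3].T@(np.array(p)-T[:3,3]); x=c[0]/-c[2]; y=-c[1]/-c[2]
    f=1+k1*(x*x+y*y); return np.array([K[0,0]*x*f+K[0,2],K[1,1]*y*f+K[1,2]])
E
python3 - <<'E'
from h import *
s=bot.observe()
for k in s: print(k,np.round(s[k],3).tolist())
for c in ['scene','side','wrist']:
    shot(c,'a_'+c); cal=viewer.calibration(c); print(c,np.round(cal['T'],3).tolist(),cal['k1'],np.round(cal['intrinsics'],1).tolist())
E
```

```text
pics
t 0.0
joint_positions [1.302, 0.322, -0.07, 1.452, 0.023, 1.371, -0.057]
qvel [0.0, 0.001, -0.001, -0.001, -0.001, 0.001, -0.0]
tau [-0.0, -49.129, -0.404, -31.253, -0.064, 0.044, 0.0]
eef_pos [0.181, -0.624, 0.221]
eef_rot [[0.279, -0.001, 0.96], [-0.96, 0.002, 0.279], [-0.002, -1.0, -0.0]]
wrist_force [-0.439, -0.011, -0.257]
ft_torque [0.021, 0.023, 0.003]
opening 1.001
scene [[-0.36, -0.756, 0.547, 1.248], [0.933, -0.299, 0.201, 0.29], [0.011, 0.583, 0.813, 1.04], [0.0, 0.0, 0.0, 1.0]] -0.15080482090601854 [[425.8, 0.0, 256.6], [0.0, 425.8, 191.4], [0.0, 0.0, 1.0]]
side [[-0.95, 0.159, -0.267, 0.389], [-0.311, -0.5, 0.808, 0.725], [-0.005, 0.851, 0.525, 0.581], [0.0, 0.0, 0.0, 1.0]] -0.07132017003413435 [[355.0, 0.0, 252.8], [0.0, 355.0, 186.9], [0.0, 0.0, 1.0]]
wrist [[0.279, 0.923, 0.265, 0.254], [-0.96, 0.268, 0.076, -0.603], [-0.001, -0.275, 0.961, 0.384], [0.0, 0.0, 0.0, 1.0]] 0.020201038073580375 [[338.2, 0.0, 251.7], [0.0, 338.2, 195.7], [0.0, 0.0, 1.0]]
```

View pics/a_scene.png

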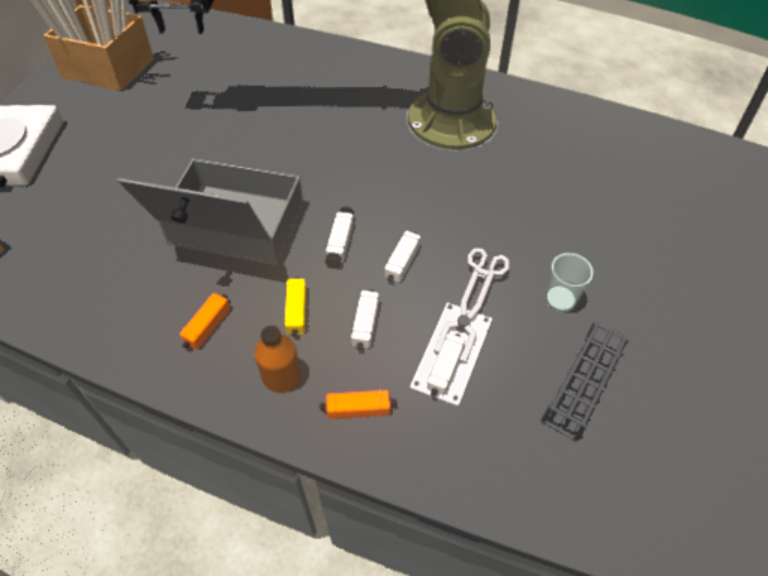

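View pics/a_side.png

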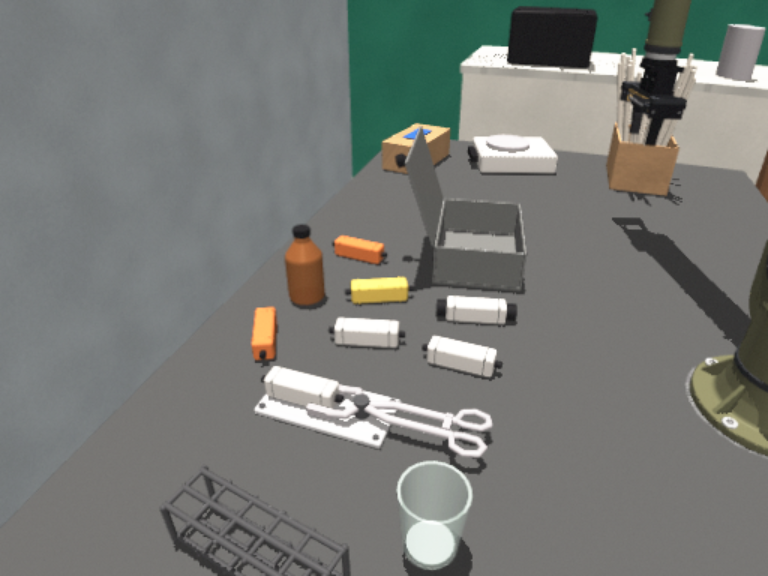

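View pics/a_wrist.png

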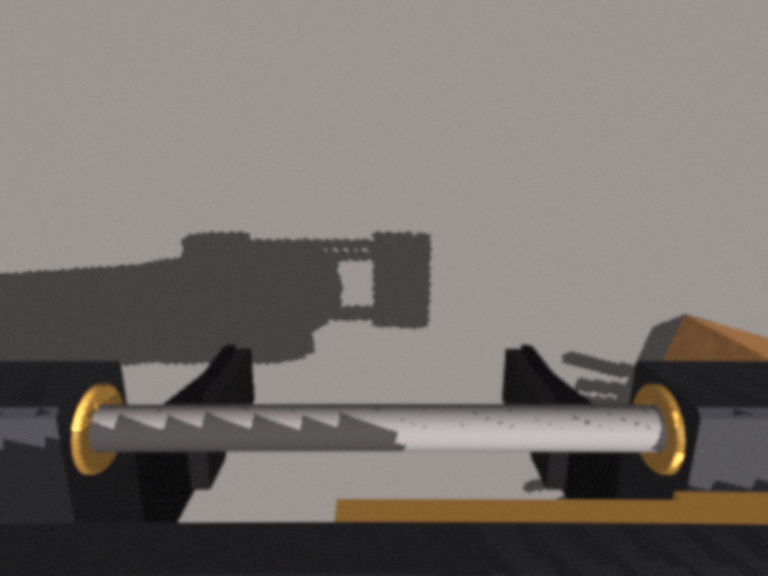

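```bash
python3 - <<'E'
from h import *
im={c:viewer.grab_frame(c) for c in ['scene','side']}
for c in im:
    for l in ['used_1','fresh','clamp','bin','bin_lid','bottle','beaker','tube_rack','ring_left','shank_left','bin_lid_handle']:
        for d in viewer.masks_of(l,c)[:6]:
            m=d['mask']; v,u=np.nonzero(m)
            if len(u)==0: continue
            cal=viewer.calibration(c)
            print(c,l,round(d['p'],2),np.round(d['bbox']).astype(int).tolist(),'c',round(u.mean()),round(v.mean()),len(u),np.round(pix2world(cal,u.mean(),v.mean(),.02)[:2],3))
i=im['scene']; cv2.imwrite('pics/b1.png',cv2.resize(i[120:290,100:420],None,fx=2.5,fy=2.5,interpolation=cv2.INTER_CUBIC))
i=im['side']; cv2.imwrite('pics/b2.png',cv2.resize(i[120:320,150:370],None,fx=3,fy=3,interpolation=cv2.INTER_CUBIC))
E
```

```text
scene used_1 0.95 [186, 184, 202, 223] c 197 205 504 [ 0.669 -0.107]
scene used_1 0.92 [234, 193, 251, 235] c 243 213 520 [0.645 0.028]
scene used_1 0.91 [256, 150, 283, 193] c 267 171 463 [0.479 0.041]
scene used_1 0.8 [289, 223, 309, 263] c 297 243 556 [0.683 0.202]
scene used_1 0.76 [214, 262, 264, 281] c 238 269 758 [0.814 0.083]
scene used_1 0.66 [220, 136, 233, 177] c 226 157 450 [ 0.475 -0.098]
scene fresh 0.7 [313, 170, 339, 211] c 327 186 288 [0.468 0.227]
scene fresh 0.63 [218, 138, 233, 179] c 226 158 512 [ 0.478 -0.098]
scene clamp 0.56 [276, 166, 340, 270] c 307 221 2059 [0.605 0.207]
scene bin 0.8 [78, 106, 202, 174] c 149 139 5488 [ 0.496 -0.363]
scene bin_lid 0.71 [79, 121, 181, 160] c 131 139 2043 [ 0.516 -0.419]
scene beaker 0.89 [364, 170, 393, 208] c 378 187 971 [0.413 0.373]
scene tube_rack 0.94 [362, 217, 416, 295] c 389 254 1238 [0.625 0.45 ]
scene ring_left 0.82 [317, 170, 338, 209] c 325 189 285 [0.478 0.225]
scene shank_left 0.75 [79, 107, 202, 174] c 150 139 5280 [ 0.496 -0.362]
scene shank_left 0.66 [314, 172, 342, 209] c 327 186 235 [0.468 0.226]
scene bi
[... 1002 characters left out ...]
de beaker 0.76 [261, 306, 313, 379] c 288 341 2897 [0.453 0.34 ]
side beaker 0.52 [188, 150, 218, 203] c 203 179 1135 [ 0.84  -0.137]
side beaker 0.43 [171, 257, 331, 305] c 250 279 3055 [0.565 0.218]
side tube_rack 0.86 [107, 310, 233, 384] c 165 355 3188 [0.647 0.432]
side tube_rack 0.33 [285, 222, 336, 250] c 307 237 872 [0.475 0.041]
side ring_left 0.91 [247, 273, 326, 305] c 288 288 533 [0.482 0.218]
side ring_left 0.62 [264, 86, 294, 162] c 282 121 1045 [ 0.724 -0.694]
side shank_left 0.82 [250, 275, 325, 304] c 291 289 602 [0.475 0.219]
side bin_lid_handle 0.56 [264, 88, 296, 161] c 282 122 947 [ 0.722 -0.686]
side bin_lid_handle 0.24 [291, 197, 342, 216] c 317 206 806 [ 0.474 -0.097]
```

View pics/b1.png

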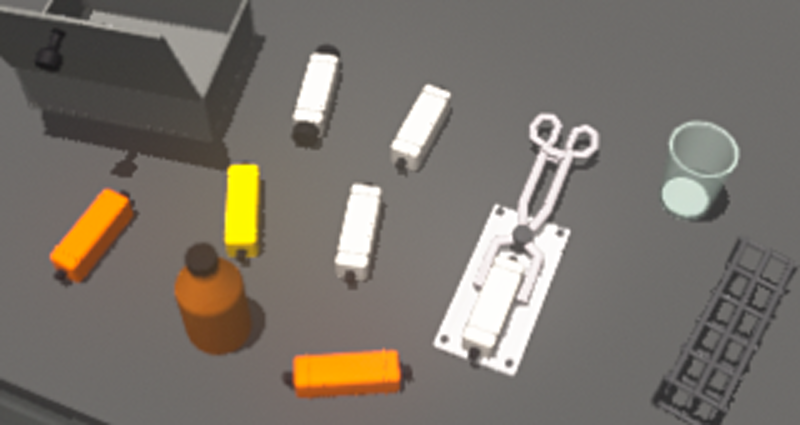

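View pics/b2.png

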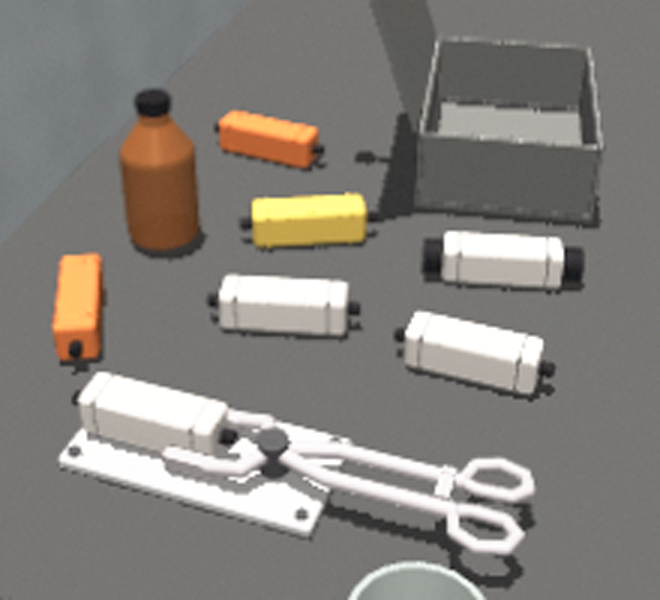

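```bash
cat > fitc.py <<'E'
from h import *
from scipy.optimize import least_squares
cs=viewer.calibration('scene'); cd=viewer.calibration('side')
def sc(x,y): return (100+x/2.5-.3,120+y/2.5-.3)
def sd(x,y): return (150+x/3-.33,120+y/3-.33)
obs=[(cs,sc(497,206)),(cs,sc(569,228)),(cs,sc(516,374)),(cs,sc(436,347)),(cd,sd(60,463)),(cd,sd(312,536))]
mod=[(-.045,-.047,.01),(-.045,.047,.01),(.155,.047,.01),(.155,-.047,.01),(.155,.047,.01),(-.045,.047,.01)]
mod[4]=(.155,.047,.01)
obs+=[(cs,sc(522,228)),(cd,sd(272,436))]; mod+=[(0,0,.038)]*2
for (c,p),m in zip(obs,mod): print(np.round(p,1),np.round(pix2world(c,*p,m[2]),4))
def W(q,m):
    c,s=np.cos(q[2]),np.sin(q[2]); return np.array([q[0]+c*m[0]-s*m[1],q[1]+s*m[0]+c*m[1],m[2]])
def res(q): return np.concatenate([world2pix(c,W(q,m))-p for (c,p),m in zip(obs,mod)])
r=least_squares(res,[.6,.2,0],loss='soft_l1'); print(r.x,np.round(r.fun.reshape(-1,2),1).tolist())
for n,m in dict(pivot=(0,0,.03),ringL=(-.15,.03,.0325),seat=(.095,0,.01),shL=(-.1,.014,.028)).items(): print(n,W(r.x,m),world2pix(cs,W(r.x,m)),world2pix(cd,W(r.x,m)))
E
python3 fitc.py
```

```text
[298.5 202.1] [0.546  0.1633 0.01  ]
[327.3 210.9] [0.5447 0.2509 0.01  ]
[306.1 269.3] [0.7441 0.2488 0.01  ]
[274.1 258.5] [0.7448 0.1586 0.01  ]
[169.7 274. ] [0.7408 0.25   0.01  ]
[253.7 298.3] [0.5434 0.2571 0.01  ]
[308.5 210.9] [0.5833 0.2023 0.038 ]
[240.3 265. ] [0.5914 0.2018 0.038 ]
[ 0.58871299  0.20532034 -0.01287259] [[-1.1, -1.2], [0.7, 0.1], [0.5, 0.3], [-0.6, -0.8], [-1.4, -0.3], [0.2, -1.7], [0.5, 1.8], [0.6, 1.4]]
pivot [0.58871299 0.20532034 0.03      ] [308.65578261 214.27968656] [241.0679174  269.07982736]
ringL [0.43911159 0.23724869 0.0325    ] [333.3997442  177.94721114] [306.88391408 295.63059922]
seat [0.68370512 0.20409748 0.01      ] [297.21566267 245.24179743] [201.96388211 265.77823347]
shL [0.48890149 0.22060641 0.028     ] [323.39591413 189.66655412] [284.33644722 285.4705274 ]
```

```bash
cat > d.py <<'E'
# usage: d.py x y z yawdeg(azimuth of tool x)  -> shift in tool axes (cm), turn about tool y, from measured pose
import sys
from h import *
a=list(map(float,sys.argv[1:])); s=bot.observe(); p=np.array(s['eef_pos']); R=np.array(s['eef_rot'])
print('t',round(s['t'],2),'pos',np.round(p,4),'az',round(np.degrees(np.arctan2(R[1,0],R[0,0])),2),'down',np.round(R[:,1],3),'open',round(s['opening'],3),'F',np.round(s['wrist_force'],1))
if len(a)>=3: print('shift cm (cur axes)',np.round(R.T@(np.array(a[:3])-p)*100,2))
if len(a)>3:
    t=np.radians(a[3]); x=np.array([np.cos(t),np.sin(t),0]); y=np.array([0,0,-1.]); Rt=np.c_[x,y,np.cross(x,y)]
    from scipy.spatial.transform import Rotation as Ro
    print('turn deg',np.round(Ro.from_matrix(R.T@Rt).as_rotvec(degrees=True),2),' shift after turning',np.round(Rt.T@(np.array(a[:3])-p)*100,2))
E
python3 d.py 0.181 -.624 .33 -90; python3 -m crank '[[[0,0,0],[0,-5.5,0],0],[[0,0,0],[0,-5.5,0],0],[[0,8,0],[0,0,0],0],[[0,8,0],[0,0,0],0]]' 30; python3 d.py .5 -.3 .33 -90
```

```text
t 1.35 pos [ 0.1814 -0.6242  0.2226] az -73.8 down [-0. -0. -1.] open 0.997 F [-0.1 -0.6 -0.4]
shift cm (cur axes) [ -0.03 -10.74  -0.03]
turn deg [ 0.  16.2  0. ]  shift after turning [ -0.02 -10.74  -0.04]
t: 1.85
eef_pos: [0.1815, -0.6245, 0.3337]
eef_rot: [[-0.001, 0.001, 1.0], [-1.0, -0.002, -0.001], [0.002, -1.0, 0.001]]
wrist_force: [0.3, 0.1, -0.4]
opening: 0.998
t 1.85 pos [ 0.1815 -0.6245  0.3337] az -90.06 down [ 0.001 -0.002 -1.   ] open 0.998 F [ 0.3  0.1 -0.4]
shift cm (cur axes) [-32.49   0.33  31.82]
turn deg [-0.04 -0.06  0.11]  shift after turning [-32.45   0.37  31.85]
```

```bash
python3 -m crank '[[[0,0,0],[-4,0,4],0],[[0,0,0],[-4,0,4],0],[[0,0,0],[-4,0,4],0],[[0,0,0],[-4,0,4],0],[[0,0,0],[-4,0,4],0]]'; python3 -m crank '[[[0,0,0],[-4,0,4],0],[[0,0,0],[-4,0,4],0],[[0,0,0],[-4,0,4],0],[[0,0,0],[-6,0,0],0],[[0,0,0],[-6,0,0],0]]'; python3 d.py .5 .15 .33 -90
python3 - <<'E'
from h import *
shot('wrist','c1')
E
```

```text
t: 2.48
eef_pos: [0.3818, -0.4221, 0.3328]
eef_rot: [[0.003, 0.0, 1.0], [-1.0, -0.001, 0.003], [0.001, -1.0, 0.0]]
wrist_force: [0.6, -0.5, -0.2]
opening: 0.999
t: 3.1
eef_pos: [0.5001, -0.181, 0.3322]
eef_rot: [[0.004, -0.0, 1.0], [-1.0, 0.001, 0.004], [-0.001, -1.0, -0.0]]
wrist_force: [-0.1, 0.9, 0.3]
opening: 0.998
t 3.1 pos [ 0.5001 -0.181   0.3322] az -89.77 down [-0.     0.001 -1.   ] open 0.998 F [-0.1  0.9  0.3]
shift cm (cur axes) [-33.1    0.24   0.12]
turn deg [ 0.01  0.23 -0.03]  shift after turning [-3.31e+01  2.20e-01 -1.00e-02]
```

View pics/c1.png

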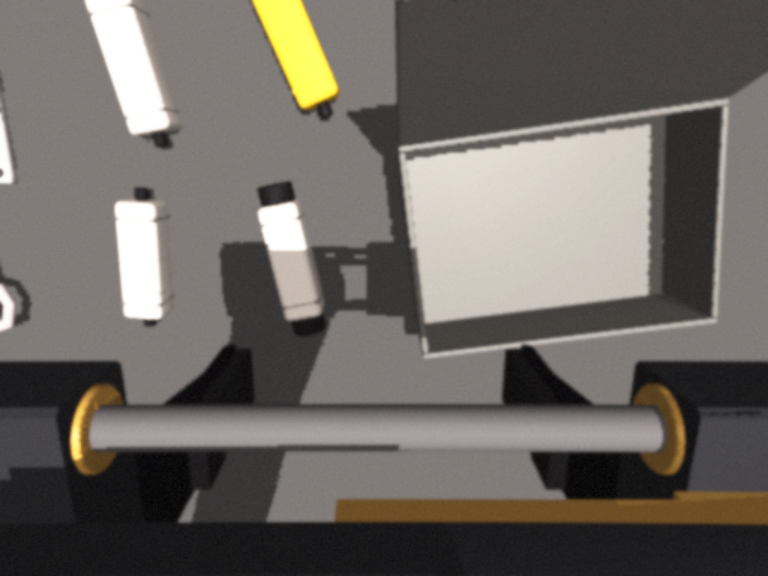

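```bash
python3 - <<'E'
from h import *
c=viewer.calibration('wrist')
for p in [(404,149),(727,102),(716,320),(425,355)]: print('rim',np.round(pix2world(c,p[0]/1.5,p[1]/1.5,.085),4))
def cart(n,a,b):
    A=pix2world(c,a[0]/1.5,a[1]/1.5,.018);B=pix2world(c,b[0]/1.5,b[1]/1.5,.018)
    print(n,np.round((A+B)/2,4),'len',np.linalg.norm(A-B).round(4),'az',np.degrees(np.arctan2(*(A-B)[[1,0]])).round(1))
cart('fresh',(274,184),(310,331)); cart('usedA',(143,190),(149,325))
E
```

```text
rim [ 0.5765 -0.1883  0.085 ]
rim [ 0.6132 -0.4292  0.085 ]
rim [ 0.441  -0.4558  0.085 ]
rim [ 0.4043 -0.2119  0.085 ]
fresh [ 0.4717 -0.0876  0.018 ] len 0.1466 az 11.9
usedA [0.4697 0.0528 0.018 ] len 0.1324 az -3.8
```

```bash
python3 -m crank '[[[0,0,0],[-6,0,-1],0],[[0,0,0],[-6,0,-1],0],[[0,0,0],[-6,0,-1],0],[[0,0,0],[-6,0,-1],0],[[0,0,0],[-6,0,0],0]]'; python3 -m crank '[[[0,0,0],[-6,0,0],0],[[0,0,0],[-2.5,4,0],0],[[0,0,0],[0,0,0],0]]'; python3 - <<'E'
from h import *
c=viewer.calibration('wrist')
shot('wrist','c2'); np.save('c2T.npy',c['T'])
E
```

```text
t: 3.78
eef_pos: [0.4581, 0.1184, 0.3331]
eef_rot: [[0.003, 0.002, 1.0], [-1.0, -0.001, 0.003], [0.001, -1.0, 0.002]]
wrist_force: [0.3, -0.5, -0.5]
opening: 1.002
t: 4.15
eef_pos: [0.4563, 0.2033, 0.2903]
eef_rot: [[0.009, -0.005, 1.0], [-1.0, -0.001, 0.009], [0.001, -1.0, -0.005]]
wrist_force: [-0.3, 0.1, 0.8]
opening: 1.003
```

View pics/c2.png

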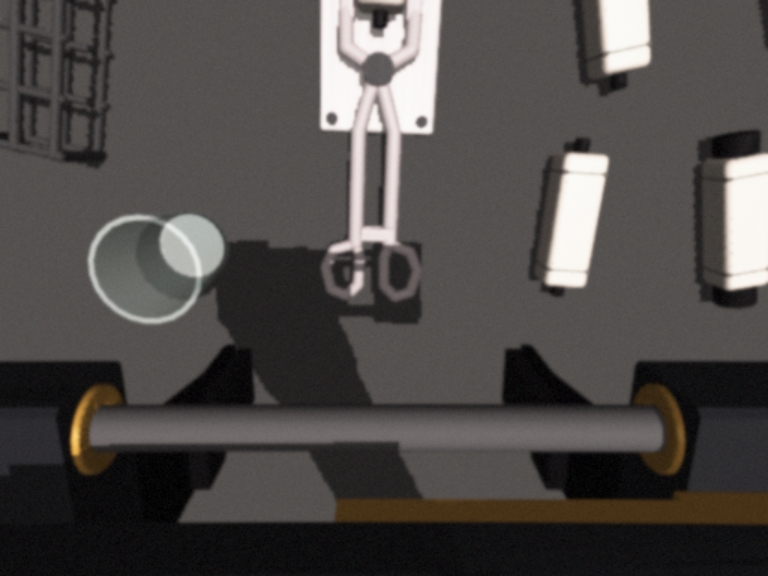

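```bash
python3 - <<'E'
from h import *
c=viewer.calibration('wrist'); im=cv2.imread('pics/c2_raw.png')
cv2.imwrite('pics/c2z.png',cv2.resize(im[0:210,190:310],None,fx=4,fy=4,interpolation=cv2.INTER_CUBIC)[:, :])
cv2.imwrite('pics/c2z.png',cv2.resize(im[70:210,190:310],None,fx=4,fy=4,interpolation=cv2.INTER_CUBIC))
f=lambda u,v,z:np.round(pix2world(c,u/1.5,v/1.5,z),4)
print('pivot',f(378,69,.038),'rL',f(347,269,.028),'rR',f(400,271,.028),'plate',f(321,129,.01),f(433,132,.01))
print('beaker rim',f(90,268,.1),f(201,268,.1))
E
```

```text
pivot [0.59   0.2017 0.038 ] rL [0.4327 0.2276 0.028 ] rR [0.4311 0.1819 0.028 ] plate [0.5477 0.2488 0.01  ] [0.5458 0.1556 0.01  ]
beaker rim [0.4495 0.4059 0.1   ] [0.4499 0.3275 0.1   ]
```

View pics/c2z.png

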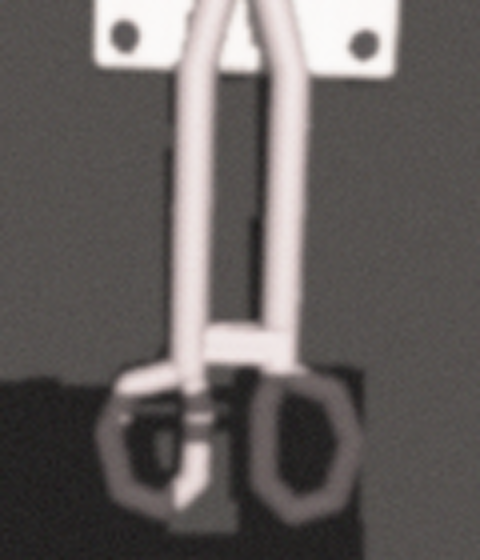

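```bash
python3 -m crank '[[[0,-9,0],[0,0,0],255],[[0,-9,0],[0,0,0],255],[[0,-9,0],[0,0,0],255],[[0,-9,0],[0,0,0],255],[[0,-9,0],[0,0,0],255]]'; python3 d.py .431 .229 .06 -45; python3 -c "
from h import *
print(np.round(bot.observe()['joint_positions'],2))"
```

```text
t: 4.82
eef_pos: [0.4598, 0.1998, 0.2941]
eef_rot: [[0.711, 0.002, 0.703], [-0.703, -0.0, 0.711], [0.002, -1.0, 0.001]]
wrist_force: [0.2, -0.2, -0.1]
opening: 0.519
t 4.83 pos [0.4598 0.1998 0.2941] az -44.7 down [ 0.002 -0.    -1.   ] open 0.519 F [ 0.2 -0.2 -0.1]
shift cm (cur axes) [-4.15e+00  2.34e+01  2.00e-02]
turn deg [-0.08  0.3   0.11]  shift after turning [-4.1  23.41  0.03]
[ 0.38  0.   -0.83  1.67  0.    1.46 -1.24]
```

```bash
python3 -m crank '[[[0,0,0],[-4.1,0,0],255],[[0,0,0],[0,6,0],255],[[0,0,0],[0,6,0],255],[[0,0,0],[0,6,0],255],[[0,0,0],[0,5,0],255]]'; python3 -m crank '[[[0,0,0],[0,0,0],255]]'; python3 d.py .431 .229 .034 -45; python3 - <<'E'
from h import *
shot('side','d1'); im=cv2.imread('pics/d1_raw.png'); cv2.imwrite('pics/d1z.png',cv2.resize(im[220:384,180:380],None,fx=4,fy=3.6))
E
```

```text
t: 5.45
eef_pos: [0.4311, 0.2283, 0.0617]
eef_rot: [[0.707, 0.002, 0.707], [-0.707, -0.001, 0.707], [0.002, -1.0, 0.0]]
wrist_force: [0.7, 0.3, 0.4]
opening: 0.019
t: 5.58
eef_pos: [0.428, 0.2278, 0.0604]
eef_rot: [[0.708, -0.006, 0.706], [-0.706, -0.002, 0.708], [-0.003, -1.0, -0.006]]
wrist_force: [0.1, -0.3, 1.2]
opening: 0.007
t 5.58 pos [0.428  0.2278 0.0604] az -44.94 down [-0.006 -0.002 -1.   ] open 0.007 F [ 0.1 -0.3  1.2]
shift cm (cur axes) [0.14 2.64 0.31]
turn deg [ 0.35  0.06 -0.16]  shift after turning [0.13 2.64 0.29]
```

View pics/d1z.png

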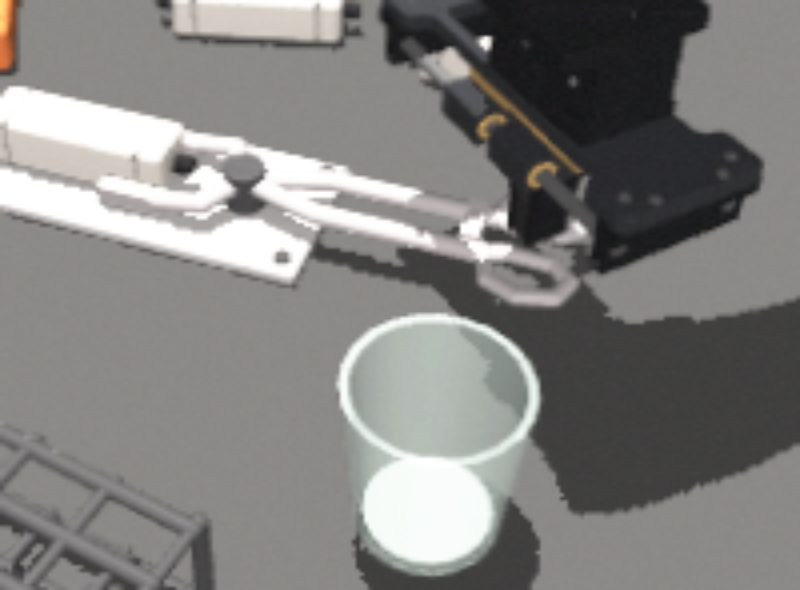

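```bash
python3 -m crank '[[[0,0,0],[0.1,2.4,0.2],255],[[0,0,0],[0,0.3,0],255]]'; python3 -m crank '[[[0,0,0],[0,0.2,0],255],[[0,0,0],[0,0.2,0],255]]'; python3 -m crank '[[[0,0,0],[0,0.1,0],255],[[0,0,0],[0,0.1,0],255],[[0,0,0],[0,0,0],255]]'
```

```text
t: 5.88
eef_pos: [0.4333, 0.2311, 0.0374]
eef_rot: [[0.709, 0.002, 0.706], [-0.706, 0.0, 0.709], [0.002, -1.0, 0.002]]
wrist_force: [-0.3, 0.0, 1.0]
opening: 0.007
t: 6.12
eef_pos: [0.4326, 0.2316, 0.0329]
eef_rot: [[0.709, 0.003, 0.705], [-0.705, 0.0, 0.709], [0.002, -1.0, 0.002]]
wrist_force: [0.1, -0.8, -0.1]
opening: 0.007
t: 6.5
eef_pos: [0.4319, 0.2316, 0.0299]
eef_rot: [[0.71, 0.001, 0.705], [-0.705, 0.0, 0.71], [0.0, -1.0, 0.001]]
wrist_force: [1.2, 0.8, 2.4]
opening: 0.007
```

```bash
python3 -m crank '[[[0,0,0],[0,0.2,0],255],[[0,0,0],[0,0,0],255]]';python3 -m crank '[[[0,0,0],[0,0.2,0],255],[[0,0,0],[0,0,0],255]]'; python3 - <<'E'
from h import *
shot('scene','d2'); im=cv2.imread('pics/d2_raw.png'); cv2.imwrite('pics/d2z.png',cv2.resize(im[140:280,250:430],None,fx=4,fy=4))
E
```

```text
t: 6.75
eef_pos: [0.4315, 0.232, 0.0276]
eef_rot: [[0.71, 0.0, 0.704], [-0.704, 0.001, 0.71], [-0.0, -1.0, 0.001]]
wrist_force: [0.3, 0.9, 3.5]
opening: 0.003
t: 7.0
eef_pos: [0.4315, 0.2318, 0.0256]
eef_rot: [[0.71, 0.0, 0.704], [-0.704, 0.0, 0.71], [-0.0, -1.0, 0.001]]
wrist_force: [0.3, 2.2, 5.2]
opening: 0.003
```

View pics/d2z.png

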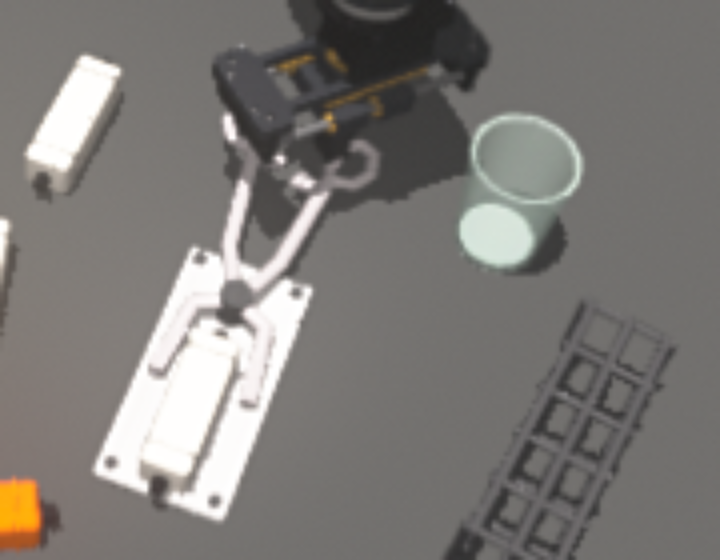

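The picture shows the handles sprung wide apart and the jaws spread (crop 160,365 / 250,400). I'm lifting off now.

```bash
python3 -m crank '[[[0,0,0],[0,-1,0],255],[[0,0,0],[0,-3,0],255],[[0,0,0],[0,-6,0],255],[[0,0,0],[0,-6,0],255],[[0,9,0],[0,-6,0],200]]'; python3 -m crank '[[[0,9,0],[0,-1,0],0],[[0,9,0],[0,0,0],0],[[0,9,0],[0,0,0],0],[[0,9,0],[0,0,0],0]]'; python3 d.py .60 .2 .26 -90
```

```text
t: 7.68
eef_pos: [0.4304, 0.2303, 0.2471]
eef_rot: [[0.587, -0.001, 0.809], [-0.809, -0.002, 0.587], [0.001, -1.0, -0.002]]
wrist_force: [2.0, -1.1, 0.4]
opening: 0.053
t: 8.18
eef_pos: [0.4306, 0.2304, 0.2551]
eef_rot: [[-0.002, -0.002, 1.0], [-1.0, -0.002, -0.002], [0.002, -1.0, -0.002]]
wrist_force: [-0.1, -0.5, -0.1]
opening: 0.493
t 8.18 pos [0.4306 0.2304 0.2551] az -90.12 down [-0.002 -0.002 -1.   ] open 0.493 F [-0.1 -0.5 -0.1]
shift cm (cur axes) [ 3.01 -0.52 16.95]
turn deg [ 0.11 -0.12  0.1 ]  shift after turning [ 3.04 -0.49 16.94]
```

```bash
python3 -m crank '[[[0,0,0],[1,0,6],0],[[0,0,0],[1,0,6],0],[[0,0,0],[1,0,5],0],[[0,0,0],[0,0,0],0]]'; python3 - <<'E'
from h import *
c=viewer.calibration('wrist'); shot('wrist','e1')
for l in ['used_0']:
    for d in viewer.masks_of(l,'wrist'): print(round(d['p'],2),d['bbox'])
np.save('e1T.npy',c['T'])
E
```

```text
t: 8.68
eef_pos: [0.6039, 0.198, 0.2523]
eef_rot: [[-0.002, -0.005, 1.0], [-1.0, -0.001, -0.002], [0.001, -1.0, -0.005]]
wrist_force: [-1.0, -0.3, -0.4]
opening: 0.941
0.94 [489.5, 49.8, 512.0, 158.4]
0.92 [376.1, 69.6, 426.6, 187.1]
0.9 [359.9, 214.5, 399.3, 269.0]
0.7 [230.3, 24.8, 265.9, 154.4]
0.46 [199.0, 35.6, 294.3, 313.7]
0.44 [320.8, 0.0, 336.3, 5.3]
```

View pics/e1.png

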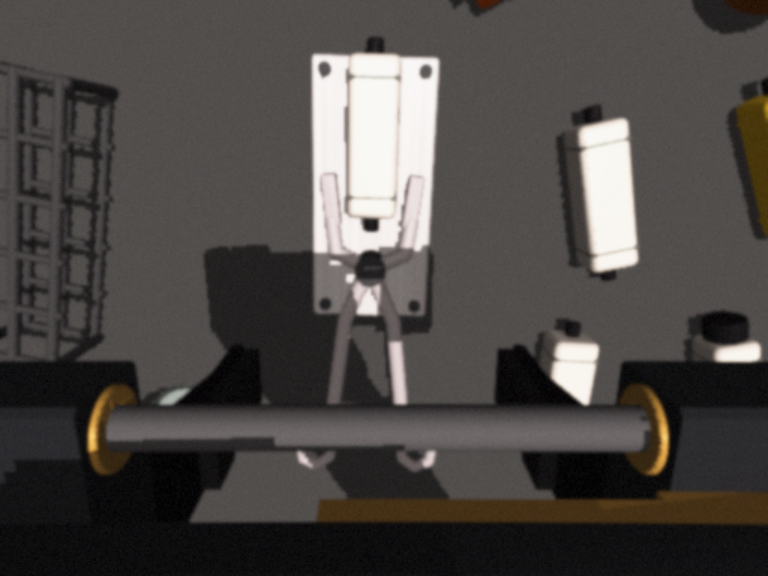

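```bash
python3 - <<'E'
from h import *
c=viewer.calibration('wrist'); f=lambda u,v,z:pix2world(c,u/1.5,v/1.5,z)
P=[f(*p,.01) for p in [(312,56),(438,60),(432,317),(313,314)]]
for p in P: print(np.round(p,4))
print('pivot',np.round(f(370,262,.038),4))
m=np.mean(P,0); 
d=P[0]-P[3]+P[1]-P[2]; az=np.arctan2(d[1],d[0]); print('plate ctr',m.round(4),'az',np.degrees(az),'origin',(m-0.055*np.array([np.cos(az),np.sin(az),0])).round(4))
A=f(375,38,.028);B=f(371,231,.028); print('used0',((A+B)/2).round(4),np.linalg.norm(A-B),np.degrees(np.arctan2(*(A-B)[[1,0]])))
A=f(592,108,.018);B=f(608,278,.018); print('usedB',((A+B)/2).round(4),np.linalg.norm(A-B),np.degrees(np.arctan2(*(A-B)[[1,0]])))
E
python3 d.py .685 .204 .10 -90
```

```text
[0.7396 0.2501 0.01  ]
[0.7372 0.1578 0.01  ]
[0.5383 0.1555 0.01  ]
[0.5407 0.256  0.01  ]
pivot [0.592  0.2074 0.038 ]
plate ctr [0.639  0.2048 0.01  ] az -0.5115419211302381 origin [0.584  0.2053 0.01  ]
used0 [0.6813 0.2054 0.028 ] 0.13423395414510958 -1.2175728514477324
usedB [0.6393 0.0299 0.018 ] 0.13209079601858886 12.585200836761455
t 8.78 pos [0.6006 0.2017 0.2544] az -89.81 down [-0.004 -0.    -1.   ] open 0.979 F [-0.7  1.1  0.2]
shift cm (cur axes) [-0.21 15.41  8.49]
turn deg [0.2  0.19 0.  ]  shift after turning [-0.23 15.44  8.44]
```

```bash
python3 -m crank '[[[0,0,0],[-0.3,0,4.5],0],[[0,0,0],[0,4,4.4],0],[[0,0,0],[0,6,0],0],[[0,0,0],[0,0,0],0]]'; python3 d.py .69 .2045 .0165 -90.7
```

```text
t: 9.28
eef_pos: [0.6862, 0.2042, 0.1508]
eef_rot: [[0.006, -0.01, 1.0], [-1.0, -0.004, 0.006], [0.004, -1.0, -0.01]]
wrist_force: [-0.6, 0.0, 0.2]
opening: 1.0
t 9.28 pos [0.6862 0.2042 0.1508] az -89.68 down [-0.01  -0.004 -1.   ] open 1.0 F [-0.6  0.   0.2]
shift cm (cur axes) [-0.08 13.42  0.52]
turn deg [0.57 1.02 0.22]  shift after turning [-0.04 13.43  0.38]
```

```bash
python3 -m crank '[[[0.5,1,0.2],[0,5,0.2],0],[[0,0,0],[0,5,0.2],0],[[0,0,0],[0,3.3,0],0],[[0,0,0],[0,0,0],0]]'; python3 d.py .69 .2045 .0165 -90.7;  python3 -m crank '[[[0,0,0],[0,0,0],255],[[0,0,0],[0,0,0],255],[[0,0,0],[0,0,0],255],[[0,0,0],[0,0,0],255],[[0,0,0],[0,0,0],255]]' 30
```

```text
t: 9.78
eef_pos: [0.6941, 0.2056, 0.0235]
eef_rot: [[-0.013, 0.007, 1.0], [-1.0, 0.002, -0.013], [-0.003, -1.0, 0.007]]
wrist_force: [0.3, -0.1, -0.0]
opening: 1.002
t 9.78 pos [0.6941 0.2056 0.0235] az -90.74 down [ 0.007  0.002 -1.   ] open 1.002 F [ 0.3 -0.1 -0. ]
shift cm (cur axes) [ 0.12  0.7  -0.41]
turn deg [-0.42 -0.04 -0.15]  shift after turning [ 0.12  0.7  -0.41]
t: 10.4
eef_pos: [0.6953, 0.2055, 0.0226]
eef_rot: [[-0.014, 0.009, 1.0], [-1.0, 0.003, -0.014], [-0.003, -1.0, 0.009]]
wrist_force: [0.6, -1.9, 0.2]
opening: 0.518
```

```bash
python3 -m crank '[[[0,0,0],[0,0,0],255],[[0,0,0],[0,0,0],255],[[0,0,0],[0,0,0],255]]'; python3 -m crank '[[[0,0,0],[0,-2,0],255],[[0,0,0],[0,-4,0],255],[[0,0,0],[0,-6,0],255],[[0,0,0],[0,-6,0],255],[[0,0,0],[0,-6,0],255]]'; python3 - <<'E'
from h import *
shot('wrist','f1',1); print(bot.observe()['opening'])
E
```

```text
t: 10.78
eef_pos: [0.6954, 0.2051, 0.0225]
eef_rot: [[-0.014, 0.009, 1.0], [-1.0, 0.003, -0.014], [-0.003, -1.0, 0.009]]
wrist_force: [-0.9, -1.8, 1.0]
opening: 0.41
t: 11.4
eef_pos: [0.6926, 0.2056, 0.2658]
eef_rot: [[-0.013, 0.01, 1.0], [-1.0, 0.005, -0.013], [-0.005, -1.0, 0.01]]
wrist_force: [0.1, 0.2, -1.6]
opening: 0.41
0.41211168464331843
```

View pics/f1.png

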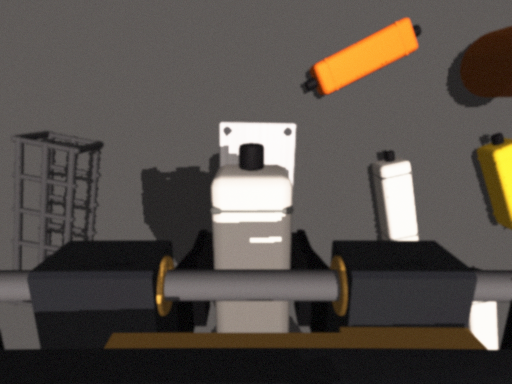

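```bash
python3 -m crank '[[[0,0,0],[5,0,-3.2],255],[[0,0,0],[5,0,-3.2],255],[[0,0,0],[5,0,-3.2],255],[[0,0,0],[5,0,-3.2],255],[[0,0,0],[5,0,-3.2],255]]'; python3 -m crank '[[[0,-9.5,0],[0,0,0],255],[[0,0,0],[6,0,-1],255],[[0,0,0],[6,0,-1],255],[[0,0,0],[6,0,-1],255],[[0,0,0],[6,0,-1],255]]'; python3 d.py .531 -.3885 .1 -81.2
```

```text
t: 12.08
eef_pos: [0.5285, -0.0435, 0.2608]
eef_rot: [[-0.013, 0.01, 1.0], [-1.0, 0.003, -0.013], [-0.003, -1.0, 0.01]]
wrist_force: [0.6, -1.6, -0.9]
opening: 0.412
t: 12.7
eef_pos: [0.5268, -0.2871, 0.2605]
eef_rot: [[0.153, 0.01, 0.988], [-0.988, 0.003, 0.153], [-0.001, -1.0, 0.011]]
wrist_force: [1.3, 0.7, -0.6]
opening: 0.411
t 12.7 pos [ 0.5268 -0.2871  0.2605] az -81.21 down [ 0.01   0.003 -1.   ] open 0.411 F [ 1.3  0.7 -0.6]
shift cm (cur axes) [10.1  16.03 -1.31]
turn deg [-0.61 -0.01 -0.06]  shift after turning [10.08 16.05 -1.14]
```

```bash
python3 -m crank '[[[0,0,0],[5,0,-0.6],255],[[0,0,0],[5,0,-0.6],255],[[0,0,0],[0,5,0],255],[[0,0,0],[0,6,0],255],[[0,0,0],[0,5,0],255]]';  python3 -m crank '[[[0,0,0],[0,3.5,0],255],[[0,0,0],[0,2.3,0],255],[[0,0,0],[0,0,0],255]]'; python3 d.py; python3 - <<'E'
from h import *
shot('side','g1',1.5)
E
```

```text
t: 13.32
eef_pos: [0.5313, -0.3854, 0.0977]
eef_rot: [[0.152, 0.009, 0.988], [-0.988, 0.004, 0.152], [-0.003, -1.0, 0.01]]
wrist_force: [-0.2, -0.7, -1.4]
opening: 0.412
t: 13.7
eef_pos: [0.5308, -0.3846, 0.0396]
eef_rot: [[0.152, 0.006, 0.988], [-0.988, 0.006, 0.152], [-0.005, -1.0, 0.007]]
wrist_force: [0.1, 0.6, -1.4]
opening: 0.414
t 13.7 pos [ 0.5308 -0.3846  0.0396] az -81.24 down [ 0.006  0.006 -1.   ] open 0.414 F [ 0.1  0.6 -1.4]
```

View pics/g1.png

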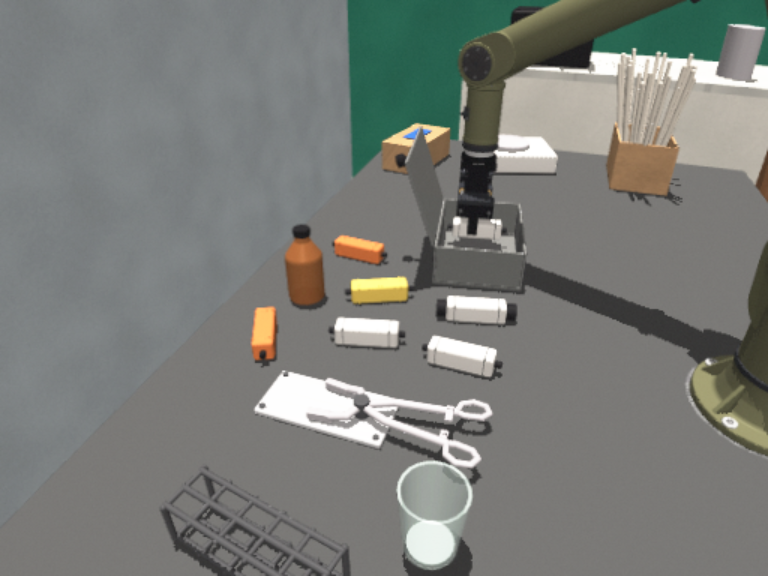

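```bash
python3 -m crank '[[[0,0,0],[0,1.2,0],255],[[0,0,0],[0,0,0],150],[[0,0,0],[0,0,0],100],[[0,0,0],[0,0,0],100]]'; python3 -m crank '[[[0,0,0],[0,-6,0],100],[[0,0,0],[0,-6,0],100],[[0,0,0],[0,-6,0],60],[[0,0,0],[-6,-4,0],0],[[0,0,0],[-6,0,0],0]]'; python3 d.py .44 -.06 .27 -78
```

```text
t: 14.25
eef_pos: [0.5323, -0.3865, 0.03]
eef_rot: [[0.151, 0.01, 0.988], [-0.988, 0.002, 0.151], [-0.001, -1.0, 0.01]]
wrist_force: [-0.1, -0.5, 0.3]
opening: 0.552
t: 14.88
eef_pos: [0.515, -0.2762, 0.2483]
eef_rot: [[0.15, 0.016, 0.989], [-0.989, -0.0, 0.15], [0.003, -1.0, 0.016]]
wrist_force: [0.4, -0.0, 0.2]
opening: 0.863
t 14.88 pos [ 0.515  -0.2762  0.2483] az -81.4 down [ 0.016 -0.    -1.   ] open 0.863 F [ 0.4 -0.   0.2]
shift cm (cur axes) [-22.49  -2.29  -4.15]
turn deg [-0.88 -3.4   0.18]  shift after turning [-22.7   -2.17  -2.84]
```

```bash
python3 -m crank '[[[-0.9,-3,0],[-5,0,-1.2],0],[[0,0,0],[-5.5,0,-1.2],0],[[0,0,0],[-5.5,0,-1.2],0],[[0,0,0],[-4.5,0,0],0],[[0,0,0],[0,0,0],0]]'; python3 - <<'E'
from h import *
c=viewer.calibration('wrist'); shot('wrist','h1')
for l in ['fresh']:
    for d in viewer.masks_of(l,'wrist')[:3]:
        print(round(d['p'],2),d['bbox'])
E
```

```text
t: 15.5
eef_pos: [0.4386, -0.0781, 0.2454]
eef_rot: [[0.209, -0.005, 0.978], [-0.978, -0.003, 0.209], [0.002, -1.0, -0.006]]
wrist_force: [0.6, -1.1, 0.9]
opening: 1.0
0.8 [262.0, 68.0, 297.3, 205.9]
```

View pics/h1.png

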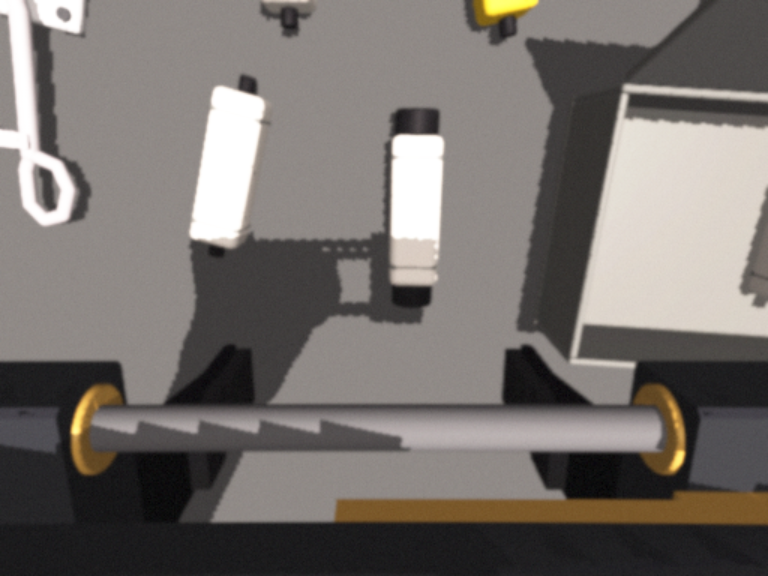

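```bash
python3 - <<'E'
from h import *
c=viewer.calibration('wrist'); f=lambda u,v,z:pix2world(c,u/1.5,v/1.5,z)
A=f(417,108,.018);B=f(411,305,.018); print('fresh',((A+B)/2).round(4),np.linalg.norm(A-B),np.degrees(np.arctan2(*(A-B)[[1,0]])))
A=f(418.5,137,.036);B=f(414,284,.036); print('fresh body',((A+B)/2).round(4),np.linalg.norm(A-B),np.degrees(np.arctan2(*(A-B)[[1,0]])))
A=f(248,76,.018);B=f(216,255,.018); print('usedA',((A+B)/2).round(4),np.linalg.norm(A-B),np.degrees(np.arctan2(*(A-B)[[1,0]])))
E
python3 d.py .474 -.088 .1 -78.5
```

```text
fresh [ 0.4714 -0.1036  0.018 ] 0.14879196010871884 11.152703760253269
fresh body [ 0.4726 -0.1038  0.036 ] 0.10625888228321297 11.219843069954694
usedA [0.474  0.0363 0.018 ] 0.13337246326612312 -3.2257470032047735
t 15.6 pos [ 0.4388 -0.082   0.2451] az -78.25 down [-0.006 -0.002 -1.   ] open 1.003 F [-0.4 -0.2  0.5]
shift cm (cur axes) [ 1.3  14.49  3.41]
turn deg [0.34 0.25 0.03]  shift after turning [ 1.29 14.51  3.33]
```

```bash
cat > fitq.py <<'E'
from h import *
def snap(cam,name):
    c=viewer.calibration(cam); im=shot(cam,name); np.savez(name+'.npz',T=c['T'],K=c['intrinsics'],k1=c['k1']); return im
def load(name):
    z=np.load(name+'.npz'); return dict(T=z['T'],intrinsics=z['K'],k1=float(z['k1']))
def cart(c,n,a,b,z):
    A=pix2world(c,a[0]/1.5,a[1]/1.5,z);B=pix2world(c,b[0]/1.5,b[1]/1.5,z)
    print(n,np.round((A+B)/2,4),'len',np.linalg.norm(A-B).round(4),'az',np.degrees(np.arctan2(*(A-B)[[1,0]])).round(1))
E
python3 -m crank '[[[0,0,0],[0,0,0],0]]'
python3 - <<'E'
from fitq import *
snap('wrist','h2'); print(bot.observe()['eef_pos'])
# e1 redo
c=viewer.calibration('wrist'); c=dict(c); c['T']=np.load('e1T.npy')
f=lambda u,v,z:pix2world(c,u/1.5,v/1.5,z)
P=[f(*p,.01) for p in [(312,56),(438,60),(432,317),(313,314)]]; print(np.round(P,4).tolist(),np.mean(P,0)-[.055,0,0],f(370,262,.038))
cart(c,'u0',(375,38),(371,231),.028); cart(c,'uB',(592,108),(608,278),.018)
E
```

```text
t: 15.72
eef_pos: [0.4388, -0.0829, 0.2446]
eef_rot: [[0.201, -0.006, 0.98], [-0.98, 0.001, 0.201], [-0.002, -1.0, -0.006]]
wrist_force: [0.5, 0.7, -1.3]
opening: 1.0
[ 0.43871879 -0.0828656   0.24440747]
[[0.7424, 0.2452, 0.01], [0.7395, 0.1535, 0.01], [0.5416, 0.1522, 0.01], [0.5446, 0.2522, 0.01]] [0.58703664 0.20077299 0.01      ] [0.59544033 0.20364136 0.038     ]
u0 [0.6842 0.2011 0.028 ] len 0.1334 az -1.5
uB [0.6414 0.0268 0.018 ] len 0.1314 az 12.3
```

View pics/h2.png

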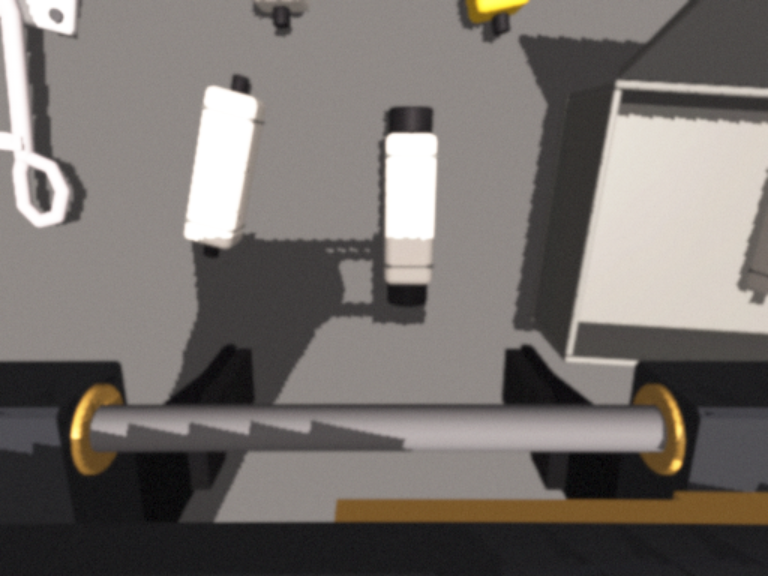

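```bash
python3 - <<'E'
from fitq import *
c=load('h2')
cart(c,'fresh ends',(411,106),(406,304),.018); cart(c,'fresh top',(411.5,134),(409,284),.036); cart(c,'usedA',(241,76),(211,255),.018)
f=lambda u,v,z:np.round(pix2world(c,u/1.5,v/1.5,z),4)
print('rim',f(617,81,.085),f(570,360,.085))
E
python3 d.py .478 -.1 .1 -78.5
```

```text
fresh ends [ 0.4714 -0.0997  0.018 ] len 0.1491 az 11.1
fresh top [ 0.4725 -0.0998  0.036 ] len 0.1081 az 11.7
usedA [0.4732 0.04   0.018 ] len 0.133 az -2.9
rim [ 0.5762 -0.1971  0.085 ] [ 0.4016 -0.2246  0.085 ]
t 15.78 pos [ 0.4387 -0.0829  0.2444] az -78.41 down [-0.007  0.001 -1.   ] open 1.004 F [-0.5  0.4 -0.6]
shift cm (cur axes) [ 2.51 14.41  3.59]
turn deg [ 0.36  0.09 -0.15]  shift after turning [ 2.46 14.44  3.51]
```

```bash
python3 -m crank '[[[0,0,0],[2.3,4,3.9],0],[[0,0,0],[0,6,0],0],[[0,0,0],[0,5,0],0],[[0,0,0],[0,0,0],0]]';python3 d.py .482 -.098 .012 -78.5
```

```text
t: 16.27
eef_pos: [0.4772, -0.096, 0.0906]
eef_rot: [[0.202, -0.015, 0.979], [-0.979, 0.005, 0.202], [-0.008, -1.0, -0.013]]
wrist_force: [-0.9, -0.2, 0.4]
opening: 1.002
t 16.27 pos [ 0.4772 -0.096   0.0906] az -78.35 down [-0.015  0.005 -1.   ] open 1.002 F [-0.9 -0.2  0.4]
shift cm (cur axes) [0.36 7.85 0.54]
turn deg [ 0.77  0.15 -0.47]  shift after turning [0.29 7.86 0.44]
```

```bash
python3 -m crank '[[[0.8,0,-0.5],[0.3,4,0.4],0],[[0,0,0],[0,3.8,0],0],[[0,0,0],[0,0,0],0]]';python3 d.py .482 -.098 .012 -78.5; python3 -m crank '[[[0,0,0],[0,0,0],255],[[0,0,0],[0,0,0],255],[[0,0,0],[0,0,0],255],[[0,0,0],[0,0,0],255],[[0,0,0],[0,0,0],255]]' 30;python3 -m crank '[[[0,0,0],[0,0,0],255],[[0,0,0],[0,0,0],255],[[0,0,0],[0,0,0],255]]'
```

```text
t: 16.65
eef_pos: [0.4844, -0.0988, 0.0159]
eef_rot: [[0.202, 0.006, 0.979], [-0.979, -0.004, 0.202], [0.005, -1.0, 0.005]]
wrist_force: [0.5, 0.4, 0.4]
opening: 1.002
t 16.65 pos [ 0.4844 -0.0988  0.0159] az -78.35 down [ 0.006 -0.004 -1.   ] open 1.002 F [0.5 0.4 0.4]
shift cm (cur axes) [-0.13  0.39 -0.22]
turn deg [-0.3   0.15  0.28]  shift after turning [-0.13  0.39 -0.22]
t: 17.27
eef_pos: [0.485, -0.0986, 0.0163]
eef_rot: [[0.203, 0.009, 0.979], [-0.979, -0.005, 0.203], [0.007, -1.0, 0.008]]
wrist_force: [-0.0, 0.2, -1.4]
opening: 0.515
t: 17.65
eef_pos: [0.485, -0.0984, 0.0161]
eef_rot: [[0.203, 0.009, 0.979], [-0.979, -0.005, 0.203], [0.007, -1.0, 0.007]]
wrist_force: [-0.8, 0.7, 1.5]
opening: 0.41
```

```bash
python3 -m crank '[[[0,0,0],[0,-3,0],255],[[0,0,0],[0,-6,0],255],[[0,0,0],[0,-6,0],255],[[0,6.2,0],[0,-5,0],255],[[-0.5,6.2,-0.5],[0,0,0],255]]'; python3 -m crank '[[[0,0,0],[-4.3,0,3],255],[[0,0,0],[-4.3,0,3],255],[[0,0,0],[-4.3,0,3],255],[[0,0,0],[-4.3,0,3],255],[[0,0,0],[-4.3,0,3],255]]';python3 -m crank '[[[0,0,0],[-4.3,0,3],255],[[0,0,0],[-4.3,0,3],255],[[0,0,0],[0,0,0],255],[[0,0,0],[0,0,0],255]]'; python3 d.py .694 .203 .1 -90.8; python3 - <<'E'
from fitq import *
snap('wrist','i1');snap('scene','i1s')
E
```

```text
t: 18.27
eef_pos: [0.4857, -0.0983, 0.2203]
eef_rot: [[-0.017, 0.007, 1.0], [-1.0, -0.019, -0.017], [0.018, -1.0, 0.008]]
wrist_force: [0.5, 0.1, -1.4]
opening: 0.408
t: 18.9
eef_pos: [0.6369, 0.1164, 0.2123]
eef_rot: [[-0.013, -0.0, 1.0], [-1.0, -0.015, -0.013], [0.015, -1.0, -0.0]]
wrist_force: [0.7, 0.0, -0.3]
opening: 0.411
t: 19.4
eef_pos: [0.6966, 0.2006, 0.211]
eef_rot: [[-0.012, -0.001, 1.0], [-1.0, -0.015, -0.012], [0.015, -1.0, -0.001]]
wrist_force: [0.6, -0.4, -1.5]
opening: 0.414
t 19.4 pos [0.6966 0.2006 0.211 ] az -90.67 down [-0.001 -0.015 -1.   ] open 0.414 F [ 0.6 -0.4 -1.5]
shift cm (cur axes) [-0.4  11.1  -0.26]
turn deg [0.05 0.13 0.87]  shift after turning [-0.23 11.1  -0.26]
```

View pics/i1.png

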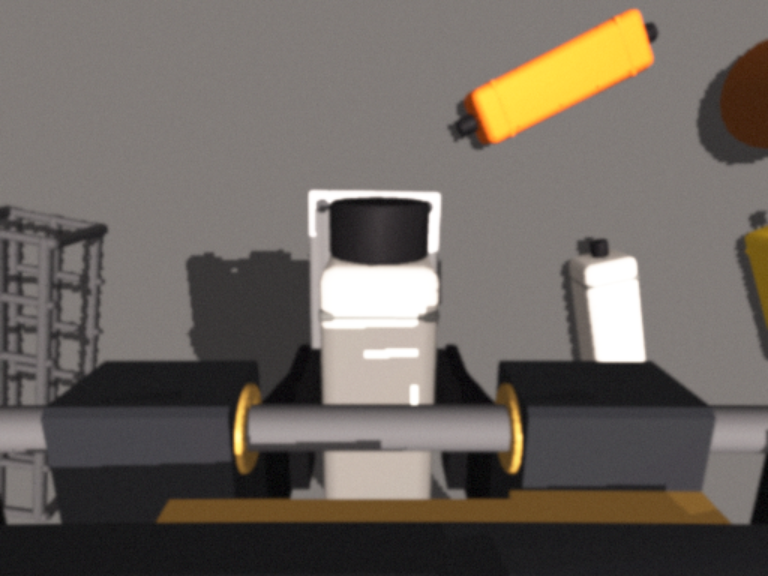

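View pics/i1s.png

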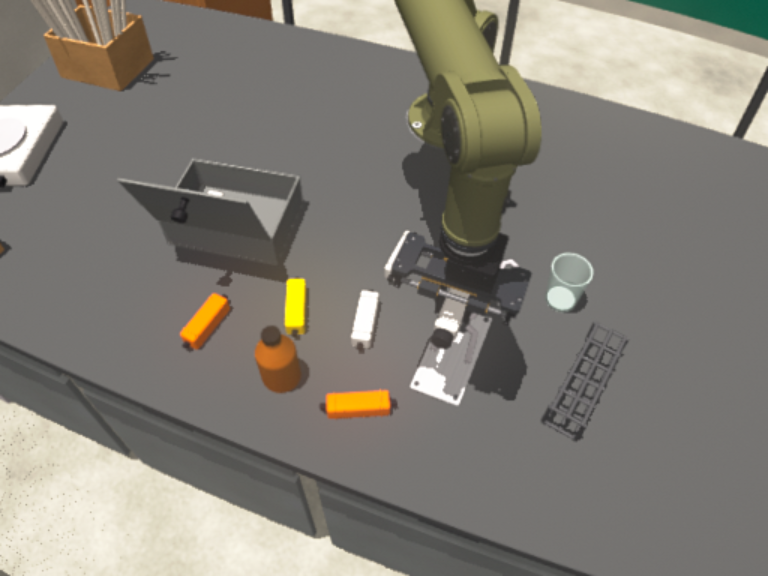

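```bash
python3 - <<'E'
from fitq import *
c=load('i1'); f=lambda u,v,z:np.round(pix2world(c,u/1.5,v/1.5,z),4)
print(f(309,191,.01),f(441,193,.01)); o=bot.observe()['eef_pos']
print('cap front',f(380,203,o[2]-.0161+.034),'cap sides at top z',f(331,215,o[2]+.002),f(429,215,o[2]+.002))
E
```

```text
[0.7437 0.2452 0.01  ] [0.7411 0.1523 0.01  ]
cap front [0.7575 0.1995 0.2299] cap sides at top z [0.7523 0.2146 0.214 ] [0.7519 0.1839 0.214 ]
```

```bash
python3 -m crank '[[[0,0,0.8],[0,4,-0.2],255],[[0,0,0],[0,5,0],255],[[0,0,0],[0,5,0],255],[[0,0,0],[0,0,0],255]]';python3 d.py .694 .2005 .0255 -90.8
```

```text
t: 20.0
eef_pos: [0.6924, 0.1962, 0.0678]
eef_rot: [[-0.014, -0.007, 1.0], [-1.0, -0.004, -0.015], [0.005, -1.0, -0.007]]
wrist_force: [-0.1, 0.4, -0.7]
opening: 0.412
t 20.0 pos [0.6924 0.1962 0.0678] az -90.83 down [-0.007 -0.004 -1.   ] open 0.412 F [-0.1  0.4 -0.7]
shift cm (cur axes) [-0.45  4.23  0.18]
turn deg [ 0.39 -0.03  0.26]  shift after turning [-0.43  4.23  0.15]
```

```bash
python3 -m crank '[[[0.4,0,0.2],[-0.4,0,0.2],255],[[0,0,0],[0,2.5,0],255],[[0,0,0],[0,1,0],255],[[0,0,0],[0,0,0],255]]';python3 d.py .694 .2005 .0255 -90.8
```

```text
t: 20.5
eef_pos: [0.6966, 0.204, 0.0357]
eef_rot: [[-0.012, 0.006, 1.0], [-1.0, 0.002, -0.012], [-0.002, -1.0, 0.006]]
wrist_force: [0.1, 0.6, -0.1]
opening: 0.41
t 20.5 pos [0.6966 0.204  0.0357] az -90.69 down [ 0.006  0.002 -1.   ] open 0.41 F [ 0.1  0.6 -0.1]
shift cm (cur axes) [ 0.35  1.01 -0.26]
turn deg [-0.32  0.11 -0.13]  shift after turning [ 0.35  1.02 -0.26]
```

```bash
python3 -m crank '[[[0,0,0],[0.3,0.3,-0.3],255],[[0,0,0],[0,0.3,0],255],[[0,0,0],[0,0,0],255]]';python3 d.py .694 .2005 .0255 -90.8; python3 - <<'E'
from fitq import *
snap('side','j1');im=cv2.imread('pics/j1_raw.png'); cv2.imwrite('pics/j1z.png',cv2.resize(im[210:310,150:340],None,fx=4,fy=4,interpolation=cv2.INTER_CUBIC))
E
```

```text
t: 20.88
eef_pos: [0.6943, 0.2013, 0.0309]
eef_rot: [[-0.012, 0.008, 1.0], [-1.0, 0.003, -0.012], [-0.003, -1.0, 0.008]]
wrist_force: [-0.1, 0.2, -0.6]
opening: 0.413
t 20.88 pos [0.6943 0.2013 0.0309] az -90.7 down [ 0.008  0.003 -1.   ] open 0.413 F [-0.1  0.2 -0.6]
shift cm (cur axes) [ 0.09  0.54 -0.03]
turn deg [-0.43  0.1  -0.18]  shift after turning [ 0.08  0.54 -0.03]
```

View pics/j1z.png

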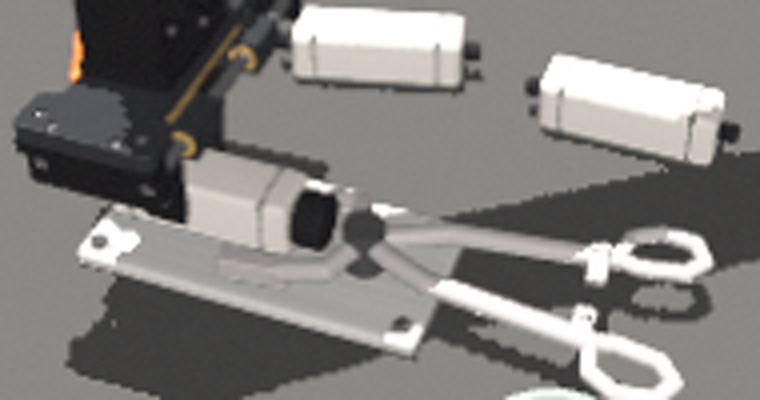

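```bash
python3 -m crank '[[[0,0,0],[0,0.4,0],255],[[0,0,0],[0,0.1,0],255],[[0,0,0],[0,0,0],255]]';python3 d.py
```

```text
t: 21.3
eef_pos: [0.6945, 0.2016, 0.0264]
eef_rot: [[-0.012, 0.008, 1.0], [-1.0, 0.003, -0.012], [-0.003, -1.0, 0.008]]
wrist_force: [-1.2, -0.8, 2.5]
opening: 0.411
t 21.3 pos [0.6945 0.2016 0.0264] az -90.69 down [ 0.008  0.003 -1.   ] open 0.411 F [-1.2 -0.8  2.5]
```

Touching the plate (Fz rises). Releasing and lifting.

```bash
python3 -m crank '[[[0,0,0],[0,0,0],120],[[0,0,0],[0,0,0],120],[[0,0,0],[0,0,0],60],[[0,0,0],[0,-2,0],60],[[0,0,0],[0,-4,0],60]]';python3 -m crank '[[[0,0,0],[0,-6,0],60],[[0,0,0],[0,-6,0],60],[[0,0,0],[0,-5,-6],60],[[0,0,0],[0,0,-5],60],[[0,0,0],[0,0,0],60]]';python3 -m crank '[[[0,0,0],[0,0,0],60]]'; python3 - <<'E'
from fitq import *
print(bot.observe()['eef_pos']); snap('wrist','k1')
E
```

```text
t: 21.92
eef_pos: [0.6929, 0.2008, 0.0858]
eef_rot: [[-0.012, 0.005, 1.0], [-1.0, 0.002, -0.012], [-0.002, -1.0, 0.005]]
wrist_force: [-0.8, -0.2, 0.4]
opening: 0.733
t: 22.55
eef_pos: [0.5908, 0.204, 0.2472]
eef_rot: [[-0.007, 0.009, 1.0], [-1.0, 0.001, -0.007], [-0.001, -1.0, 0.009]]
wrist_force: [1.3, 0.3, -0.4]
opening: 0.765
t: 22.68
eef_pos: [0.5955, 0.2015, 0.2464]
eef_rot: [[-0.013, 0.01, 1.0], [-1.0, 0.002, -0.013], [-0.003, -1.0, 0.01]]
wrist_force: [0.3, 0.5, -0.3]
opening: 0.765
[0.59545018 0.20154013 0.24644686]
```

View pics/k1.png

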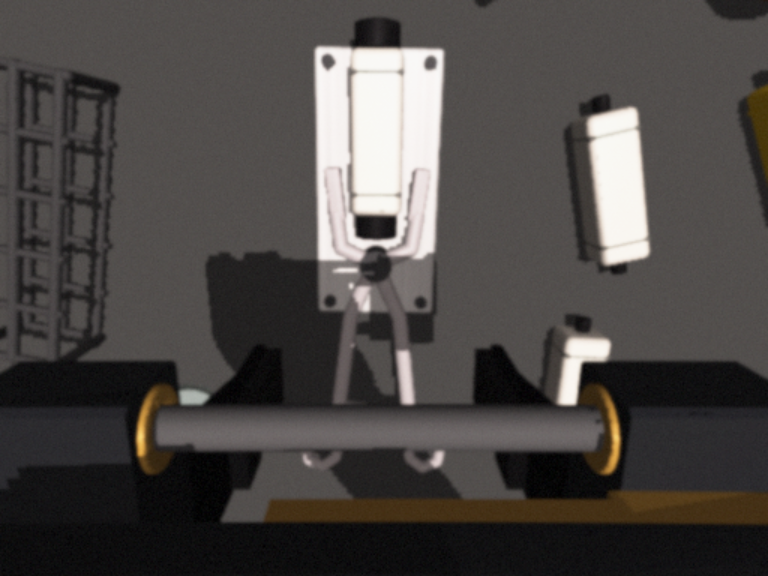

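```bash
python3 - <<'E'
from fitq import *
c=load('k1'); f=lambda u,v,z:np.round(pix2world(c,u/1.5,v/1.5,z),4)
cart(c,'fresh',(378,18),(375,238),.028)
P=np.array([f(*p,.01) for p in [(316,48),(443,50),(435,311),(319,309)]]); print(P[:,:2].tolist(),P.mean(0)-[.055,0,0],'pivot',f(375,258,.038))
E
python3 d.py .4875 .2025 .1 -90.8
```

```text
fresh [0.6826 0.2018 0.028 ] len 0.1494 az -1.6
[[0.7427, 0.2445], [0.7402, 0.1533], [0.5438, 0.1555], [0.5467, 0.2511]] [0.58835 0.2011  0.01   ] pivot [0.5946 0.204  0.038 ]
t 22.73 pos [0.5959 0.2013 0.246 ] az -90.77 down [ 0.009  0.003 -1.   ] open 0.759 F [-0.2 -0.9 -0.2]
shift cm (cur axes) [  0.08  14.5  -10.97]
turn deg [-0.53  0.02 -0.19]  shift after turning [  0.04  14.6  -10.84]
```

```bash
python3 -m crank '[[[0,0,0],[0,0,-5.4],0],[[-0.5,0,0],[0,0,-5.4],0],[[0,0,0],[0,6,0],0],[[0,0,0],[0,6,0],0],[[0,0,0],[0,0,0],0]]' 45; python3 -m crank '[[[0,0,0],[0,0,0],0]]';python3 d.py .4875 .2025 .009 -90.8; python3 - <<'E'
from fitq import *
snap('wrist','l1'); snap('scene','l1s')
im=cv2.imread('pics/l1s_raw.png'); cv2.imwrite('pics/l1sz.png',cv2.resize(im[130:280,250:420],None,fx=4,fy=4,interpolation=cv2.INTER_CUBIC))
E
```

```text
t: 23.35
eef_pos: [0.4844, 0.2023, 0.1212]
eef_rot: [[-0.012, -0.009, 1.0], [-1.0, 0.003, -0.012], [-0.002, -1.0, -0.009]]
wrist_force: [-0.0, -0.8, 0.6]
opening: 0.999
t: 23.48
eef_pos: [0.4882, 0.205, 0.1263]
eef_rot: [[-0.012, 0.001, 1.0], [-1.0, 0.006, -0.012], [-0.006, -1.0, 0.0]]
wrist_force: [-0.5, -0.5, 0.4]
opening: 0.998
t 23.48 pos [0.4882 0.205  0.1263] az -90.69 down [ 0.001  0.006 -1.   ] open 0.998 F [-0.5 -0.5  0.4]
shift cm (cur axes) [ 0.32 11.73 -0.07]
turn deg [-0.02  0.11 -0.34]  shift after turning [ 0.25 11.73 -0.07]
```

View pics/l1.png

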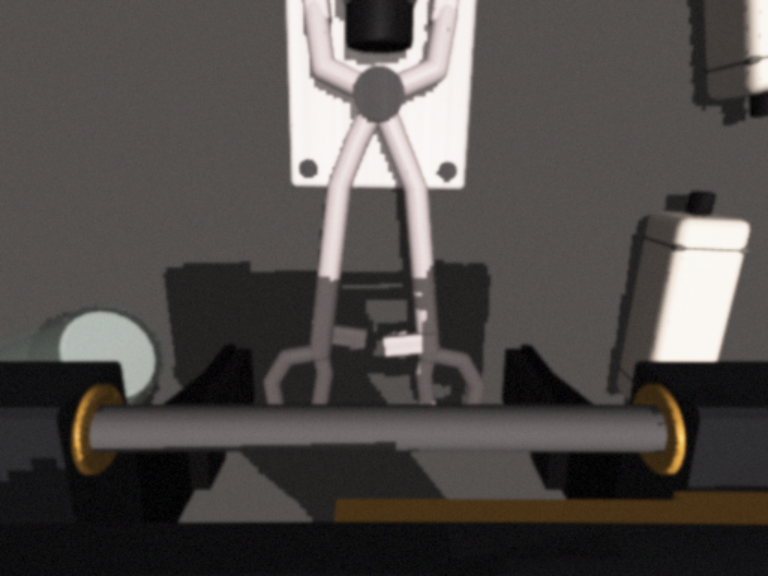

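View pics/l1sz.png

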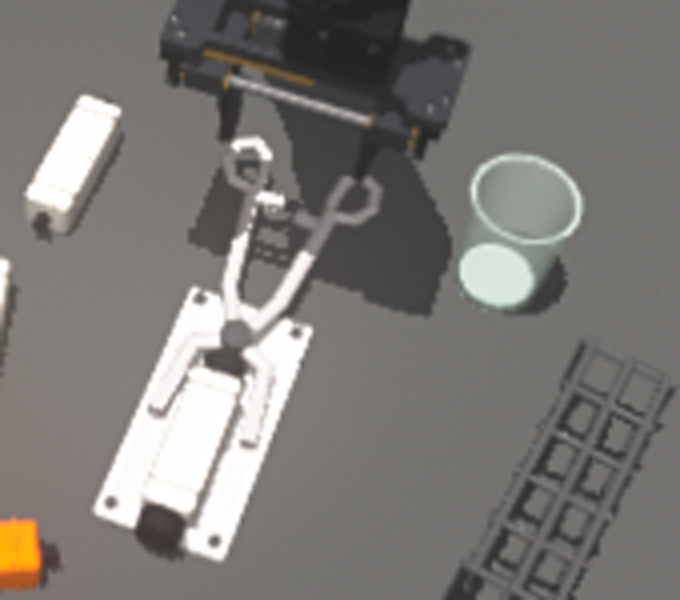

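```bash
python3 -m crank '[[[0,0,-0.3],[0.25,4,0.1],0],[[0,0,0],[0,4,0.1],0],[[0,0,0],[0,0,0],0]]'; python3 d.py .489 .2025 .010 -90.8
```

```text
t: 23.95
eef_pos: [0.4877, 0.2009, 0.0438]
eef_rot: [[-0.012, -0.004, 1.0], [-1.0, -0.002, -0.012], [0.002, -1.0, -0.004]]
wrist_force: [-0.5, 0.7, 0.3]
opening: 1.0
t 23.95 pos [0.4877 0.2009 0.0438] az -90.7 down [-0.004 -0.002 -1.   ] open 1.0 F [-0.5  0.7  0.3]
shift cm (cur axes) [-0.17  3.37  0.14]
turn deg [0.24 0.1  0.13]  shift after turning [-0.16  3.38  0.12]
```

```bash
python3 -m crank '[[[0,0,0],[-0.1,1.8,0.1],0],[[0,0,0],[0,1.6,0],0],[[0,0,0],[0,0,0],0]]'; python3 d.py .489 .2025 .010 -90.8; python3 -m crank '[[[0,0,0],[0,0,0],255],[[0,0,0],[0,0,0],255],[[0,0,0],[0,0,0],255],[[0,0,0],[0,0,0],255],[[0,0,0],[0,0,0],255]]' 45;python3 -m crank '[[[0,0,0],[0,0,0],255],[[0,0,0],[0,0,0],255],[[0,0,0],[0,0,0],255]]'
```

```text
t: 24.32
eef_pos: [0.4888, 0.2018, 0.0095]
eef_rot: [[-0.012, -0.003, 1.0], [-1.0, -0.002, -0.012], [0.003, -1.0, -0.003]]
wrist_force: [-0.1, -0.2, 0.2]
opening: 0.999
t 24.32 pos [0.4888 0.2018 0.0095] az -90.69 down [-0.003 -0.002 -1.   ] open 0.999 F [-0.1 -0.2  0.2]
shift cm (cur axes) [-0.07 -0.05  0.02]
turn deg [0.17 0.11 0.14]  shift after turning [-0.07 -0.05  0.02]
t: 24.95
eef_pos: [0.4879, 0.2068, 0.0109]
eef_rot: [[-0.01, -0.002, 1.0], [-1.0, 0.004, -0.01], [-0.004, -1.0, -0.002]]
wrist_force: [-1.3, 9.0, -5.3]
opening: 0.517
t: 25.32
eef_pos: [0.4878, 0.2062, 0.0109]
eef_rot: [[-0.009, -0.002, 1.0], [-1.0, 0.003, -0.009], [-0.003, -1.0, -0.002]]
wrist_force: [-2.8, 6.6, -0.0]
opening: 0.387
```

```bash
python3 -m crank '[[[0,0,0],[0,0,0],255],[[0,0,0],[0,0,0],255]]'; python3 - <<'E'
from fitq import *
snap('scene','m1s');snap('side','m1')
im=cv2.imread('pics/m1s_raw.png'); a=cv2.resize(im[140:280,260:400],None,fx=2.8,fy=2.8,interpolation=cv2.INTER_CUBIC)
im=cv2.imread('pics/m1_raw.png'); b=cv2.resize(im[220:360,160:300],None,fx=2.8,fy=2.8,interpolation=cv2.INTER_CUBIC)
cv2.imwrite('pics/m1z.png',np.hstack([a,b]))
E
```

```text
t: 25.58
eef_pos: [0.4878, 0.2062, 0.0109]
eef_rot: [[-0.009, -0.002, 1.0], [-1.0, 0.003, -0.009], [-0.003, -1.0, -0.002]]
wrist_force: [-3.2, 7.1, 0.8]
opening: 0.388
```

View pics/m1z.png

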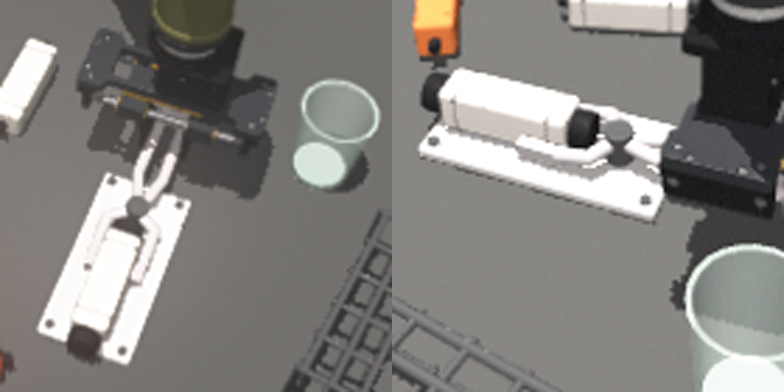

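```bash
python3 -m crank '[[[0,0,0],[0,0,0],200],[[0,0,0],[0,0,0],100],[[0,0,0],[0,0,0],0],[[0,0,0],[0,0,0],0],[[0,0,0],[0,0,0],0]]'; python3 -m crank '[[[0,0,0],[0,0,0],0],[[0,0,0],[0,-3,0],0],[[0,0,0],[0,-6,0],0],[[0,0,0],[0,-6,0],0],[[0,0,0],[0,-6,0],0]]' 30;python3 -m crank '[[[0,0,0],[0,0,0],0],[[0,0,0],[0,0,0],0]]'; python3 d.py; python3 - <<'E'
from fitq import *
snap('wrist','n1')
E
```

```text
t: 26.3
eef_pos: [0.4897, 0.2013, 0.0103]
eef_rot: [[-0.013, -0.001, 1.0], [-1.0, -0.003, -0.013], [0.003, -1.0, -0.001]]
wrist_force: [-0.4, 0.3, 0.3]
opening: 0.76
t: 26.92
eef_pos: [0.4895, 0.2022, 0.2222]
eef_rot: [[-0.012, -0.001, 1.0], [-1.0, -0.003, -0.012], [0.003, -1.0, -0.001]]
wrist_force: [1.5, -0.6, -0.7]
opening: 1.002
t: 27.18
eef_pos: [0.4894, 0.202, 0.2198]
eef_rot: [[-0.013, -0.002, 1.0], [-1.0, -0.003, -0.013], [0.003, -1.0, -0.002]]
wrist_force: [0.5, -0.3, -0.1]
opening: 0.998
t 27.18 pos [0.4894 0.202  0.2198] az -90.73 down [-0.002 -0.003 -1.   ] open 0.998 F [ 0.5 -0.3 -0.1]
```

View pics/n1.png

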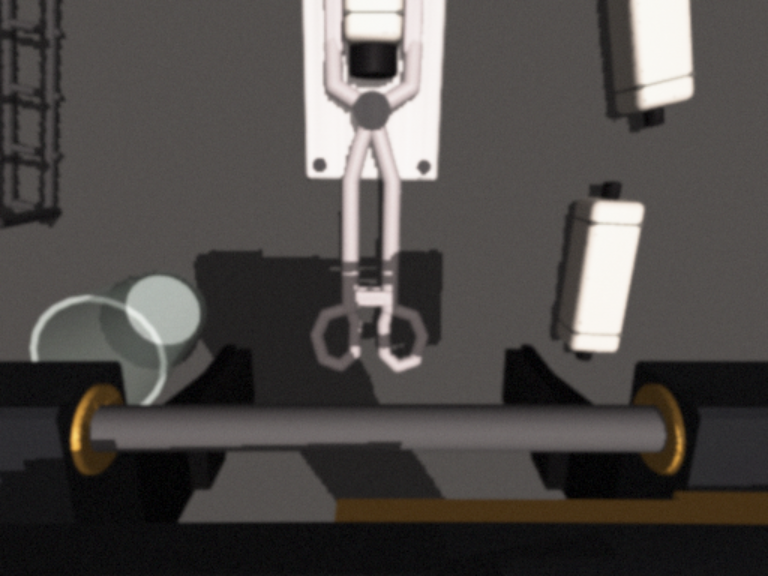

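```bash
python3 - <<'E'
from fitq import *
c=load('n1'); f=lambda u,v,z:np.round(pix2world(c,u/1.5,v/1.5,z),4)
im=cv2.imread('pics/n1_raw.png'); cv2.imwrite('pics/n1z.png',cv2.resize(im[100:250,200:300],None,fx=5,fy=4))
A,B=f(343,248,.028),f(399,248,.028); print(A,B,A[1]-B[1])
cart(c,'usedA',(611,184),(584,357),.018)
E
python3 d.py .483 .04 .1 -92.9
```

```text
[0.4972 0.2258 0.028 ] [0.4967 0.1861 0.028 ] 0.03970000000000001
usedA [0.4726 0.04   0.018 ] len 0.131 az -2.5
t 27.23 pos [0.489  0.2018 0.219 ] az -90.72 down [-0.003 -0.003 -1.   ] open 0.997 F [-0.1 -1.  -0.8]
shift cm (cur axes) [16.15 11.95 -0.35]
turn deg [0.18 2.18 0.18]  shift after turning [16.19 11.9   0.22]
```

View pics/n1z.png

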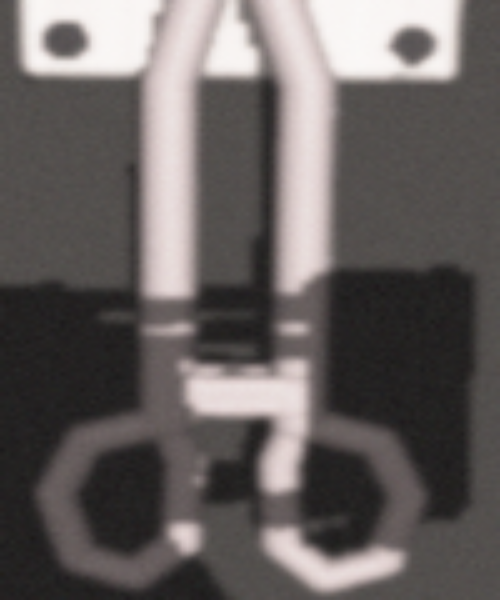

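```bash
python3 -m crank '[[[0,2,0],[5.4,0,-0.6],0],[[0,0,0],[5.4,0,-0.6],0],[[0,0,0],[5.4,5,0],0],[[0,0,0],[0,5,0],0],[[0,0,0],[0,0,0],0]]';python3 d.py .473 .04 .012 -92.6;
```

```text
t: 27.85
eef_pos: [0.4678, 0.0485, 0.1241]
eef_rot: [[-0.047, -0.011, 0.999], [-0.999, 0.0, -0.047], [0.0, -1.0, -0.011]]
wrist_force: [0.8, 0.6, 0.5]
opening: 0.997
t 27.85 pos [0.4678 0.0485 0.1241] az -92.71 down [-0.011  0.    -1.   ] open 0.997 F [0.8 0.6 0.5]
shift cm (cur axes) [ 0.82 11.2   0.69]
turn deg [ 0.65 -0.11  0.01]  shift after turning [ 0.83 11.21  0.56]
```

```bash
python3 -m crank '[[[0.5,0,0],[0,4,0.4],0],[[0,0,0],[0,0,0],0]]';python3 d.py .473 .04 .012 -92.6;
```

```text
t: 28.1
eef_pos: [0.4745, 0.0498, 0.0873]
eef_rot: [[-0.045, 0.003, 0.999], [-0.999, -0.001, -0.045], [0.0, -1.0, 0.003]]
wrist_force: [-0.2, 0.4, 0.9]
opening: 1.002
t 28.1 pos [0.4745 0.0498 0.0873] az -92.56 down [ 0.003 -0.001 -1.   ] open 1.002 F [-0.2  0.4  0.9]
shift cm (cur axes) [ 0.98  7.54 -0.12]
turn deg [-0.17  0.04  0.03]  shift after turning [ 0.99  7.53 -0.1 ]
```

```bash
python3 -m crank '[[[0,0,0],[1,0,0],0],[[0,0,0],[0,4,0],0],[[0,0,0],[0,3.4,0],0],[[0,0,0],[0,0,0],0],[[0,0,0],[0,0,0],0]]';python3 d.py .473 .04 .012 -92.6;  python3 -m crank '[[[0,0,0],[0,0,0],255],[[0,0,0],[0,0,0],255],[[0,0,0],[0,0,0],255],[[0,0,0],[0,0,0],255],[[0,0,0],[0,0,0],255]]' 30;python3 -m crank '[[[0,0,0],[0,0,0],255],[[0,0,0],[0,0,0],255],[[0,0,0],[0,0,0],255]]'
```

```text
t: 28.72
eef_pos: [0.4779, 0.0385, 0.0163]
eef_rot: [[-0.047, 0.01, 0.999], [-0.999, -0.003, -0.047], [0.002, -1.0, 0.011]]
wrist_force: [-0.2, -0.3, 0.5]
opening: 0.999
t 28.73 pos [0.4779 0.0385 0.0163] az -92.71 down [ 0.01  -0.003 -1.   ] open 0.999 F [-0.2 -0.3  0.5]
shift cm (cur axes) [-0.13  0.43 -0.51]
turn deg [-0.61 -0.11  0.13]  shift after turning [-0.13  0.43 -0.5 ]
t: 29.35
eef_pos: [0.4762, 0.0386, 0.0142]
eef_rot: [[-0.047, 0.007, 0.999], [-0.999, -0.002, -0.047], [0.002, -1.0, 0.007]]
wrist_force: [-0.0, -0.6, -1.0]
opening: 0.515
t: 29.72
eef_pos: [0.4762, 0.0387, 0.0142]
eef_rot: [[-0.047, 0.007, 0.999], [-0.999, -0.002, -0.047], [0.002, -1.0, 0.007]]
wrist_force: [-0.6, 0.8, -0.9]
opening: 0.409
```

```bash
python3 -m crank '[[[0,0,0],[0,-5,0],255],[[0,0,0],[0,-6,0],255],[[0,-5.8,0],[0,-5,0],255],[[0,-5.8,0],[0,0,0],255],[[0,0,0],[6,0,0],255]]'; python3 -m crank '[[[0,0,0],[6,0,0],255],[[0,0,0],[6,0,0],255],[[0,0,0],[6,0,0],255],[[0,0,0],[5,0,0],255],[[0,0,0],[0,0,0],255]]'; python3 d.py .503 -.264 .05 -81; python3 - <<'E'
from fitq import *
snap('wrist','o1')
E
```

```text
t: 30.35
eef_pos: [0.4849, -0.0165, 0.1757]
eef_rot: [[0.165, 0.01, 0.986], [-0.986, -0.004, 0.165], [0.005, -1.0, 0.009]]
wrist_force: [1.3, -0.7, -1.1]
opening: 0.409
t: 30.98
eef_pos: [0.5186, -0.2532, 0.1739]
eef_rot: [[0.147, 0.006, 0.989], [-0.989, -0.002, 0.147], [0.003, -1.0, 0.006]]
wrist_force: [-0.4, 1.3, -1.6]
opening: 0.412
t 30.98 pos [ 0.5186 -0.2532  0.1739] az -81.56 down [ 0.006 -0.002 -1.   ] open 0.412 F [-0.4  1.3 -1.6]
shift cm (cur axes) [ 0.8  12.38 -1.77]
turn deg [-0.33 -0.56  0.17]  shift after turning [ 0.82 12.39 -1.71]
```

View pics/o1.png

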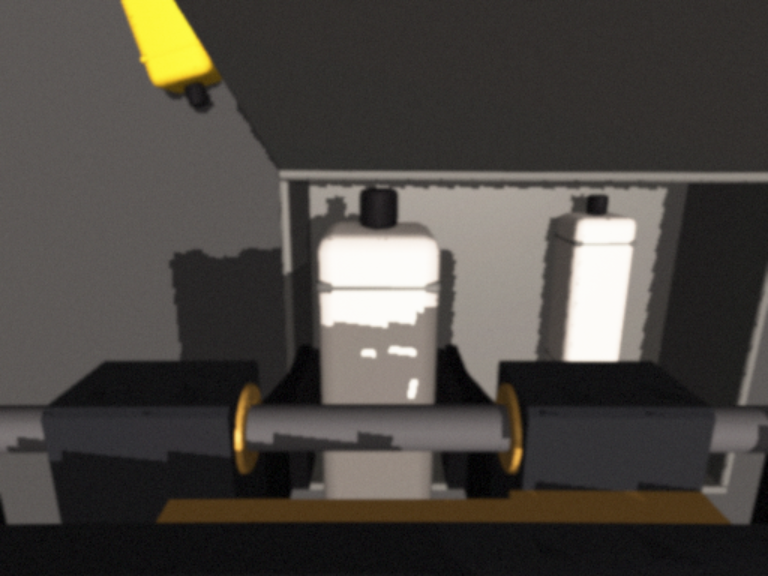

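```bash
python3 -m crank '[[[0,0,0],[0.8,2,-1.8],255],[[0,0,0],[0,5.5,0],255],[[0,0,0],[0,4,0],255],[[0,0,0],[0,1.5,0],255],[[0,0,0],[0,0,0],255]]'; python3 d.py .503 -.264 .03 -81;python3 -m crank '[[[0,0,0],[0,0.8,0],255],[[0,0,0],[0,0,0],150],[[0,0,0],[0,0,0],110],[[0,0,0],[0,0,0],110]]'; python3 -m crank '[[[0,0,0],[0,-6,0],110],[[0,0,0],[0,-6,0],110],[[0,0,0],[0,-6,0],60],[[0,0,0],[0,-4,0],0],[[0,0,0],[0,0,0],0]]'; python3 - <<'E'
from fitq import *
snap('wrist','p1');print(bot.observe()['eef_pos'])
E
```

```text
t: 31.65
eef_pos: [0.5043, -0.2573, 0.0451]
eef_rot: [[0.156, 0.007, 0.988], [-0.988, -0.001, 0.156], [0.002, -1.0, 0.006]]
wrist_force: [-0.1, 0.1, -1.3]
opening: 0.413
t 31.65 pos [ 0.5043 -0.2573  0.0451] az -81.01 down [ 0.007 -0.001 -1.   ] open 0.413 F [-0.1  0.1 -1.3]
shift cm (cur axes) [ 0.63  1.51 -0.25]
turn deg [-0.37 -0.01  0.14]  shift after turning [ 0.64  1.51 -0.24]
t: 32.15
eef_pos: [0.5049, -0.2589, 0.0379]
eef_rot: [[0.155, 0.009, 0.988], [-0.988, -0.003, 0.155], [0.004, -1.0, 0.008]]
wrist_force: [-0.4, -0.4, -0.6]
opening: 0.537
t: 32.78
eef_pos: [0.5049, -0.2585, 0.2613]
eef_rot: [[0.155, 0.014, 0.988], [-0.988, -0.007, 0.155], [0.009, -1.0, 0.012]]
wrist_force: [-0.2, 0.2, -1.6]
opening: 0.822
[ 0.50360886 -0.25826178  0.25888365]
```

View pics/p1.png

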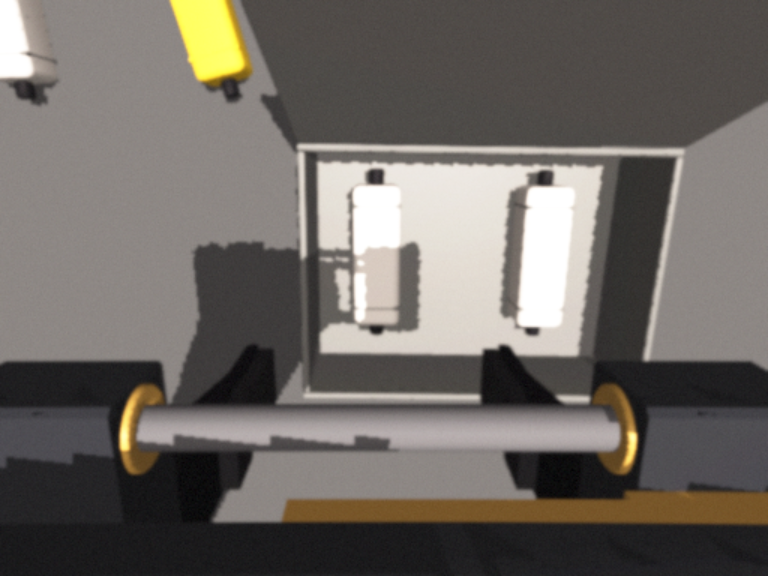

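```bash
python3 -m crank '[[[0,-3,0],[-6,0,0],0],[[0,0,0],[-6,0,0],0],[[0,0,0],[-6,0,1],0],[[0,0,0],[-5.5,0,2.7],0],[[0,0,0],[-4.5,0,4],0]]'; python3 -m crank '[[[0,0,0],[0,0,5],0],[[0,0,0],[0,0,3],0],[[0,0,0],[0,0,0],0],[[0,0,0],[0,0,0],0]]';python3 d.py .6 .03 .25 -78; python3 - <<'E'
from fitq import *
snap('wrist','q1');print(bot.observe()['eef_pos'])
E
```

```text
t: 33.45
eef_pos: [0.5224, 0.0336, 0.2561]
eef_rot: [[0.205, 0.007, 0.979], [-0.979, -0.008, 0.205], [0.009, -1.0, 0.006]]
wrist_force: [0.3, -0.9, -0.4]
opening: 0.997
t: 33.95
eef_pos: [0.6006, 0.0491, 0.2561]
eef_rot: [[0.207, 0.005, 0.978], [-0.978, -0.002, 0.207], [0.003, -1.0, 0.005]]
wrist_force: [-0.7, -0.4, -0.2]
opening: 1.0
t 33.95 pos [0.6006 0.0491 0.2561] az -78.04 down [ 0.005 -0.002 -1.   ] open 1.0 F [-0.7 -0.4 -0.2]
shift cm (cur axes) [ 1.86  0.62 -0.46]
turn deg [-0.26 -0.04  0.19]  shift after turning [ 1.86  0.61 -0.45]
[0.60060091 0.04878717 0.25669416]
```

View pics/q1.png

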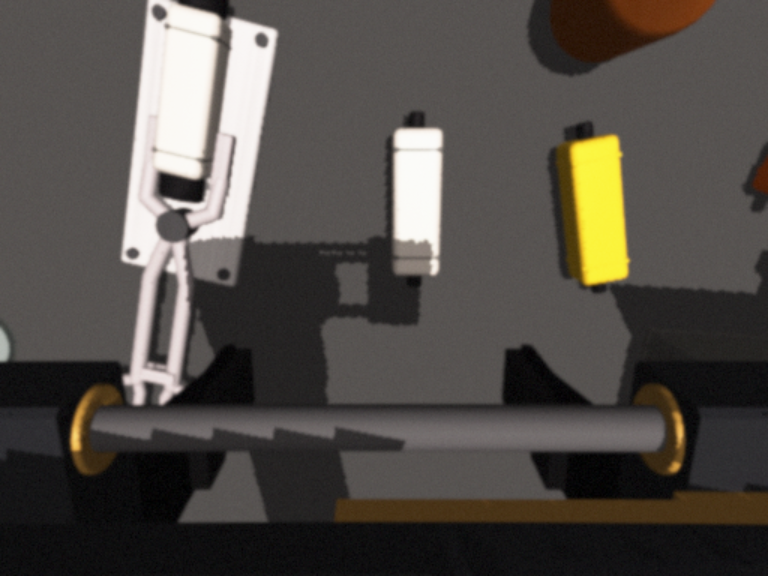

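The view shows the white used cartridge, with bare nozzles, at (417,200). The yellow look-alike is at (595,207), and the clamp is closed on the fresh cartridge at (185,90).

```bash
python3 - <<'E'
from fitq import *
c=load('q1')
cart(c,'usedB',(417,112),(414,285),.018); cart(c,'yellow',(583,124),(598,291),.018)
E
python3 d.py .641 .028 .1 -78
```

```text
usedB [0.6419 0.0269 0.018 ] len 0.1331 az 12.1
yellow [ 0.6635 -0.109   0.018 ] len 0.1323 az 23.6
t 34.0 pos [0.6006 0.0488 0.2567] az -78.07 down [ 0.006 -0.003 -1.   ] open 0.996 F [-0.5 -0.1 -0.4]
shift cm (cur axes) [ 2.8  15.7   3.44]
turn deg [-0.31 -0.07  0.26]  shift after turning [ 2.87 15.67  3.52]
```

```bash
python3 -m crank '[[[0,0,0],[2.9,3,3.6],0],[[0,0,0],[0,6,0],0],[[0,0,0],[0,6,0],0],[[0,0,0],[0,0,0],0],[[0,0,0],[0,0,0],0]]';python3 d.py .643 .027 .013 -78
```

```text
t: 34.62
eef_pos: [0.6451, 0.0275, 0.1105]
eef_rot: [[0.206, 0.011, 0.979], [-0.979, -0.003, 0.206], [0.005, -1.0, 0.01]]
wrist_force: [-0.1, -0.1, 0.8]
opening: 1.001
t 34.62 pos [0.6451 0.0275 0.1105] az -78.13 down [ 0.011 -0.003 -1.   ] open 1.001 F [-0.1 -0.1  0.8]
shift cm (cur axes) [-0.04  9.75 -0.31]
turn deg [-0.59 -0.13  0.28]  shift after turning [ 0.01  9.75 -0.21]
```

```bash
python3 -m crank '[[[-0.5,0,0.2],[0,5,0],0],[[0,0,0],[0,4.6,0],0],[[0,0,0],[0,0,0],0],[[0,0,0],[0,0,0],0]]';python3 d.py .643 .027 .013 -78;  python3 -m crank '[[[0,0,0],[0,0,0],255],[[0,0,0],[0,0,0],255],[[0,0,0],[0,0,0],255],[[0,0,0],[0,0,0],255],[[0,0,0],[0,0,0],255]]' 30;python3 -m crank '[[[0,0,0],[0,0,0],255],[[0,0,0],[0,0,0],255],[[0,0,0],[0,0,0],255]]'
```

```text
t: 35.12
eef_pos: [0.6468, 0.028, 0.0154]
eef_rot: [[0.206, 0.003, 0.979], [-0.979, -0.0, 0.206], [0.001, -1.0, 0.003]]
wrist_force: [-0.1, -0.5, 0.5]
opening: 0.999
t 35.12 pos [0.6468 0.028  0.0154] az -78.11 down [ 0.003 -0.    -1.   ] open 0.999 F [-0.1 -0.5  0.5]
shift cm (cur axes) [ 0.02  0.24 -0.39]
turn deg [-0.19 -0.11  0.06]  shift after turning [ 0.02  0.24 -0.39]
t: 35.75
eef_pos: [0.6443, 0.0274, 0.0115]
eef_rot: [[0.206, -0.002, 0.978], [-0.978, -0.001, 0.206], [0.0, -1.0, -0.002]]
wrist_force: [0.8, -0.1, -0.2]
opening: 0.518
t: 36.12
eef_pos: [0.6442, 0.0275, 0.0114]
eef_rot: [[0.206, -0.002, 0.978], [-0.978, -0.001, 0.206], [0.0, -1.0, -0.002]]
wrist_force: [0.3, 0.4, -0.4]
opening: 0.414
```

```bash
python3 -m crank '[[[0,0,0],[0,-5,0],255],[[0,0,0],[0,-6,0],255],[[0,2.9,0],[0,-6,0],255],[[0,0,0],[2,0,-5.8],255],[[0,0,0],[2,0,-5.8],255]]'; python3 -m crank '[[[0,0,0],[3,0,-5.2],255],[[0,0,0],[6,0,-1],255],[[0,0,0],[6,0,-1],255],[[0,0,0],[6,0,0],255],[[0,0,0],[6,0,0],255]]'; python3 -m crank '[[[0,0,0],[0,0,0],255],[[0,0,0],[0,0,0],255]]'; python3 d.py .510 -.329 .045 -81
```

```text
t: 36.75
eef_pos: [0.5358, -0.0297, 0.1822]
eef_rot: [[0.159, -0.001, 0.987], [-0.987, -0.001, 0.159], [0.0, -1.0, -0.001]]
wrist_force: [-1.3, -2.0, 1.0]
opening: 0.408
t: 37.38
eef_pos: [0.5112, -0.3074, 0.1826]
eef_rot: [[0.156, -0.001, 0.988], [-0.988, -0.001, 0.156], [0.001, -1.0, -0.002]]
wrist_force: [0.3, 0.7, 0.5]
opening: 0.414
t: 37.62
eef_pos: [0.5115, -0.304, 0.1822]
eef_rot: [[0.158, -0.001, 0.987], [-0.987, 0.002, 0.158], [-0.002, -1.0, -0.001]]
wrist_force: [-0.2, 0.4, -1.3]
opening: 0.412
t 37.62 pos [ 0.5115 -0.304   0.1822] az -80.93 down [-0.001  0.002 -1.   ] open 0.412 F [-0.2  0.4 -1.3]
shift cm (cur axes) [ 2.47 13.72 -0.52]
turn deg [ 0.06  0.07 -0.1 ]  shift after turning [ 2.45 13.72 -0.54]
```

```bash
python3 -m crank '[[[0,0,0],[2.4,0,-0.4],255],[[0,0,0],[0,5.5,0],255],[[0,0,0],[0,5,0],255],[[0,0,0],[0,3.4,0],255],[[0,0,0],[0,0,0],255]]'; python3 d.py .510 -.329 .03 -81;python3 -m crank '[[[0,0,0],[0,0.5,0],255],[[0,0,0],[0,0,0],160],[[0,0,0],[0,0,0],120],[[0,0,0],[0,0,0],120],[[0,0,0],[0,0,0],120]]'; python3 -m crank '[[[0,0,0],[0,-5,0],120],[[0,0,0],[0,-6,0],120],[[0,0,0],[0,-6,0],120],[[0,0,0],[0,-6,0],120],[[0,0,0],[0,0,0],120]]'; python3 - <<'E'
from fitq import *
snap('wrist','r1');snap('scene','r1s');print(bot.observe()['eef_pos'])
E
```

```text
t: 38.25
eef_pos: [0.5092, -0.3285, 0.0414]
eef_rot: [[0.158, -0.006, 0.987], [-0.987, 0.002, 0.158], [-0.003, -1.0, -0.005]]
wrist_force: [0.9, 0.7, 0.1]
opening: 0.412
t 38.25 pos [ 0.5092 -0.3285  0.0414] az -80.89 down [-0.006  0.002 -1.   ] open 0.412 F [0.9 0.7 0.1]
shift cm (cur axes) [0.07 1.14 0.08]
turn deg [ 0.29  0.11 -0.17]  shift after turning [0.07 1.14 0.08]
t: 38.88
eef_pos: [0.5114, -0.3297, 0.0392]
eef_rot: [[0.157, -0.0, 0.988], [-0.988, -0.001, 0.157], [0.001, -1.0, -0.001]]
wrist_force: [-0.3, 0.8, 0.4]
opening: 0.527
t: 39.5
eef_pos: [0.5142, -0.3298, 0.2743]
eef_rot: [[0.157, 0.007, 0.988], [-0.988, -0.005, 0.157], [0.006, -1.0, 0.006]]
wrist_force: [0.8, -0.8, -0.9]
opening: 0.529
[ 0.51156149 -0.32944372  0.26910563]
```

View pics/r1.png

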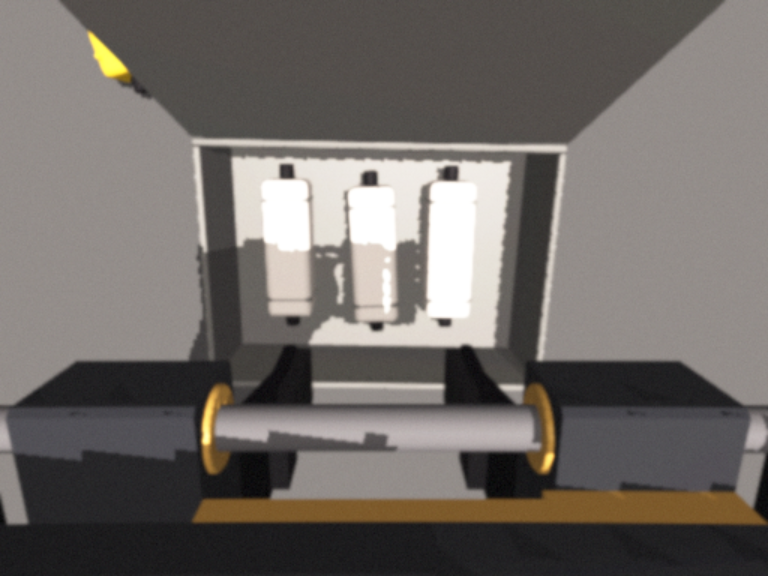

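View pics/r1s.png

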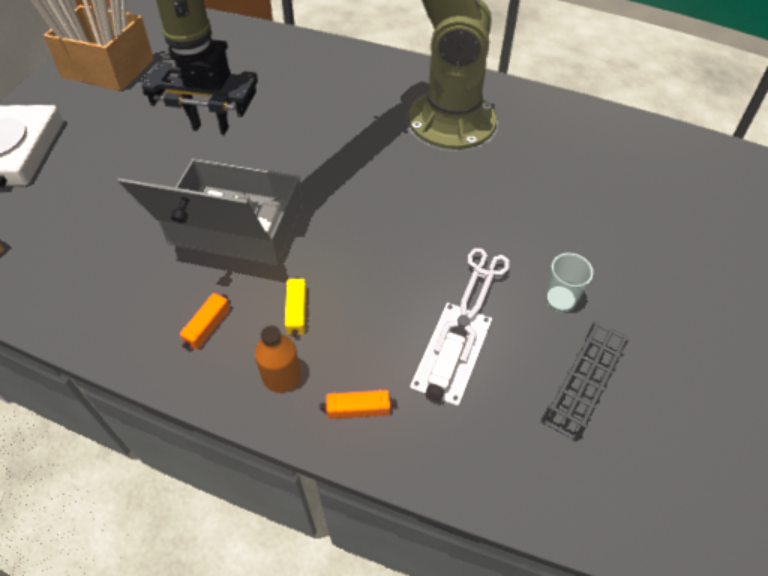

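```bash
python3 -m crank '[[[0,0,0],[0,-6,0],255],[[0,0,0],[-5.6,0,0],255],[[0,0,0],[0,0,6],255],[[0,0,0],[0,0,6],255],[[0,0,0],[0,0,6],255]]'; python3 -m crank '[[[0,0,0],[0,0,3],255],[[0,0,0],[0,0,0],255],[[0,0,0],[0,0,0],255]]'; python3 d.py .7066 -.242 .225 -81;  python3 - <<'E'
from fitq import *
snap('side','s1');snap('wrist','s1w')
E
```

```text
t: 40.22
eef_pos: [0.6811, -0.247, 0.3262]
eef_rot: [[0.155, -0.004, 0.988], [-0.988, -0.002, 0.155], [0.001, -1.0, -0.005]]
wrist_force: [-0.4, -0.7, 1.6]
opening: 0.055
t: 40.6
eef_pos: [0.7094, -0.2413, 0.3271]
eef_rot: [[0.157, -0.003, 0.988], [-0.988, -0.0, 0.157], [-0.0, -1.0, -0.003]]
wrist_force: [-0.3, 0.2, -0.9]
opening: 0.003
t 40.6 pos [ 0.7094 -0.2413  0.3271] az -80.95 down [-0.003 -0.    -1.   ] open 0.003 F [-0.3  0.2 -0.9]
shift cm (cur axes) [ 0.03 10.21 -0.25]
turn deg [ 0.2   0.05 -0.02]  shift after turning [ 0.03 10.21 -0.28]
```

View pics/s1.png

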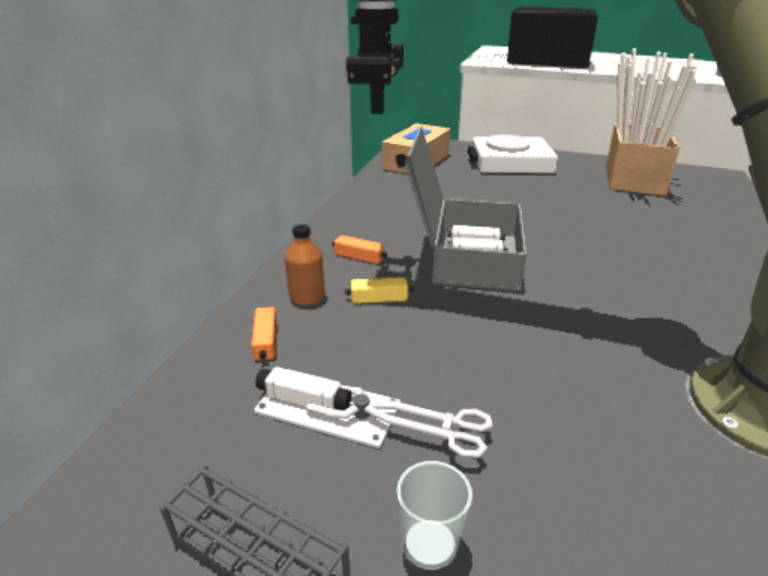

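View pics/s1w.png

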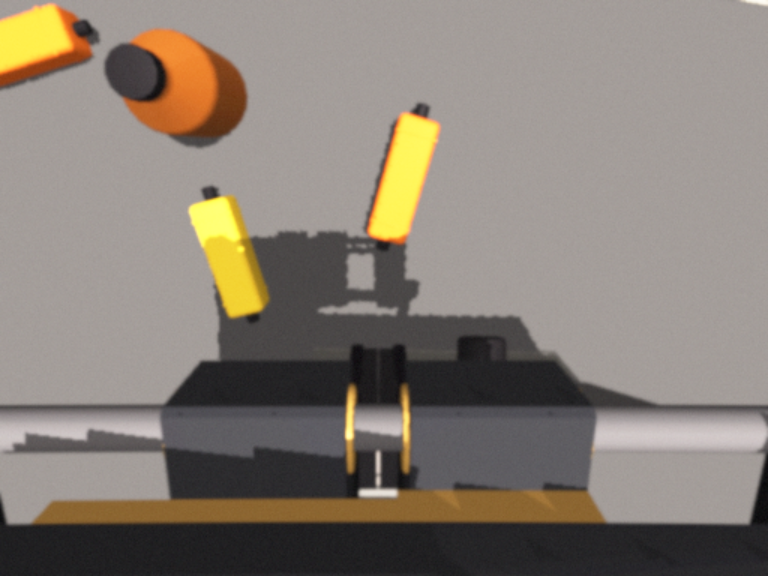

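```bash
python3 - <<'E'
from fitq import *
c=load('s1w'); f=lambda u,v,z:np.round(pix2world(c,u/1.5,v/1.5,z),4)
print('knob',f(482,340,.216),'lid edge',f(300,352,.255),f(560,352,.255)); print(world2pix(c,bot.observe()['eef_pos'])*1.5)
E
```

```text
knob [ 0.6877 -0.3064  0.216 ] lid edge [ 0.681  -0.2072  0.255 ] [ 0.7013 -0.3351  0.255 ]
[378.63210597 374.87424142]
```

```bash
python3 -m crank '[[[0,0,0],[0,5,0],255],[[0,0,0],[0,4.7,0],255],[[0,0,0],[0,0,-2],255],[[0,0,0],[0,0,-2],255],[[0,0,0],[0,0,0],255]]'; python3 -m crank '[[[0,0,0],[0,0,-1.5],255],[[0,0,0],[0,0,-1.5],255],[[0,0,0],[0,0,0],255]]'; python3 d.py; python3 - <<'E'
from fitq import *
snap('side','t1')
E
```

```text
t: 41.32
eef_pos: [0.6686, -0.2499, 0.2324]
eef_rot: [[0.154, -0.001, 0.988], [-0.988, -0.003, 0.154], [0.003, -1.0, -0.002]]
wrist_force: [0.2, -0.1, 0.4]
opening: 0.008
t: 41.7
eef_pos: [0.6405, -0.2532, 0.2323]
eef_rot: [[0.156, -0.0, 0.988], [-0.988, -0.002, 0.156], [0.002, -1.0, -0.001]]
wrist_force: [0.3, 0.1, 0.4]
opening: 0.002
t 41.7 pos [ 0.6405 -0.2532  0.2323] az -81.05 down [-0.    -0.002 -1.   ] open 0.002 F [0.3 0.1 0.4]
```

View pics/t1.png

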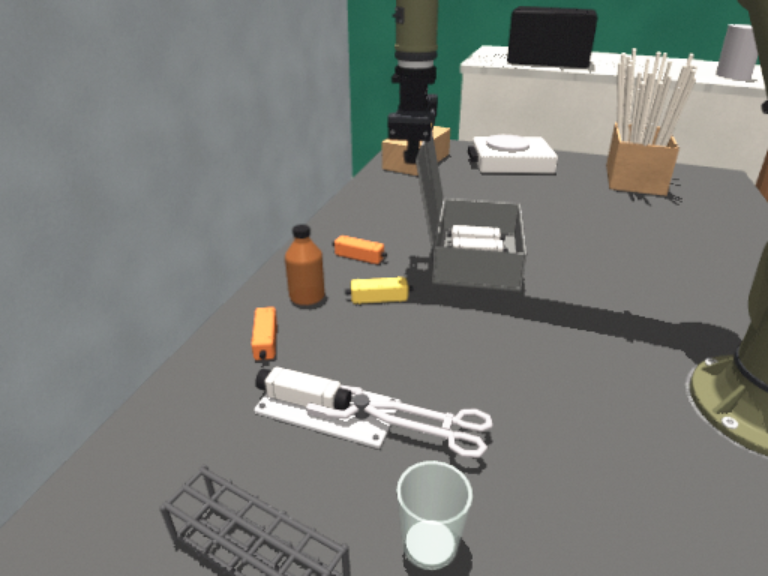

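The lid is already moving with the fingers, so I'm pushing on.

```bash
python3 -m crank '[[[0,0,0],[0,0,-1.5],255],[[0,0,0],[0,0,-1.5],255],[[0,0,0],[0,0,-1.5],255],[[0,0,0],[0,0,-1],255],[[0,0,0],[0,0,-1],255]]';python3 -m crank '[[[0,0,0],[0,0,0],255],[[0,0,0],[0,0,0],255],[[0,0,0],[0,0,0],255]]'; python3 - <<'E'
from fitq import *
snap('side','t2')
E
```

```text
t: 42.38
eef_pos: [0.5767, -0.2622, 0.2317]
eef_rot: [[0.158, -0.0, 0.988], [-0.988, -0.0, 0.158], [0.0, -1.0, -0.0]]
wrist_force: [0.2, -0.3, -0.7]
opening: 0.009
t: 42.75
eef_pos: [0.577, -0.2621, 0.2316]
eef_rot: [[0.158, -0.001, 0.988], [-0.988, -0.0, 0.158], [-0.0, -1.0, -0.001]]
wrist_force: [-0.6, 0.1, -0.4]
opening: 0.009
```

View pics/t2.png

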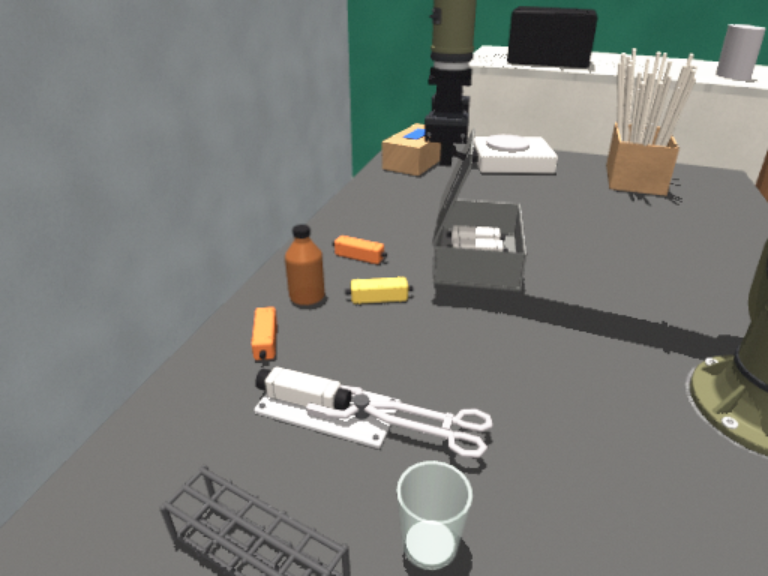

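```bash
python3 -m crank '[[[0,0,0],[0,0,0],255],[[0,0,0],[0,0,0],255],[[0,0,0],[0,0,0],255],[[0,0,0],[0,0,0],255],[[0,0,0],[0,0,0],255]]'; python3 -m crank '[[[0,0,0],[0,0,0],255],[[0,0,0],[0,0,0],255],[[0,0,0],[0,0,0],255],[[0,0,0],[0,0,0],255],[[0,0,0],[0,-3,0],255]]';python3 - <<'E'
from fitq import *
snap('side','t3');snap('scene','t3s')
a=cv2.imread('pics/t3_raw.png');b=cv2.imread('pics/t3s_raw.png'); cv2.imwrite('pics/t3z.png',np.hstack([cv2.resize(a[70:220,220:370],(400,400)),cv2.resize(b[60:210,60:210],(400,400))]))
E
```

```text
t: 43.42
eef_pos: [0.5766, -0.2623, 0.2316]
eef_rot: [[0.157, -0.001, 0.988], [-0.988, -0.0, 0.157], [0.0, -1.0, -0.001]]
wrist_force: [0.4, 0.2, 0.5]
opening: 0.005
t: 44.05
eef_pos: [0.5752, -0.2624, 0.2597]
eef_rot: [[0.157, -0.005, 0.988], [-0.988, 0.001, 0.157], [-0.002, -1.0, -0.005]]
wrist_force: [0.1, -0.8, 0.8]
opening: 0.009
```

View pics/t3z.png

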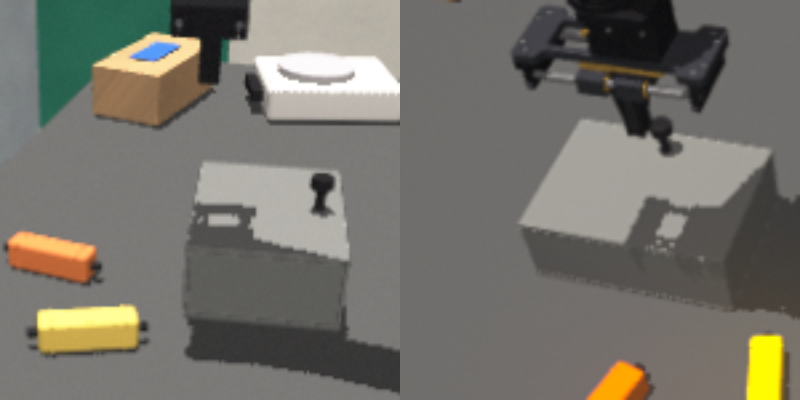

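```bash
python3 -m crank '[[[0,0,0],[0,-5,0],255],[[0,0,0],[0,0,0],255],[[0,0,0],[0,0,0],255]]';python3 - <<'E'
from fitq import *
snap('side','u1');snap('scene','u1s'); s=bot.observe(); print(s['eef_pos'],s['wrist_force'],s['t'])
a=cv2.imread('pics/u1_raw.png');b=cv2.imread('pics/u1s_raw.png'); cv2.imwrite('pics/u1z.png',np.hstack([cv2.resize(a[190:340,160:310+30],(400,340)),cv2.resize(b[150:290,250:390],(400,340))]))
c=load('u1s')
for n,(u,v) in dict(rear=(0,0)).items(): pass
E
```

```text
t: 44.52
eef_pos: [0.5766, -0.2622, 0.311]
eef_rot: [[0.157, -0.002, 0.988], [-0.988, -0.0, 0.157], [0.0, -1.0, -0.002]]
wrist_force: [0.2, 0.1, -0.3]
opening: 0.002
[ 0.57612141 -0.26240011  0.31018462] [ 0.36415726 -0.93147766 -0.35230164] 44.625
```

View pics/u1z.png

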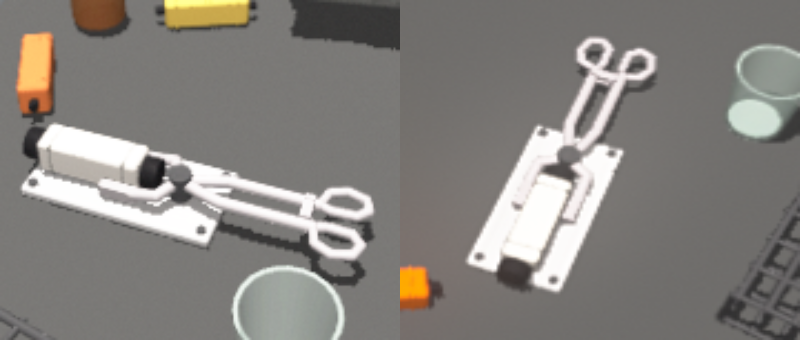

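View pics/u1s.png

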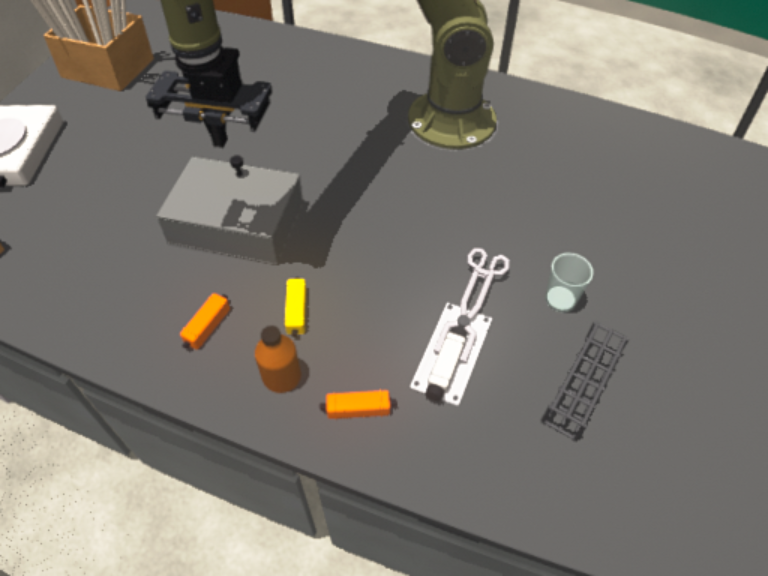

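The lid is shut at (230,210), the clamp is closed on the fresh cartridge at (448,355), and the bystanders haven't moved. The arm is clear of everything, so I'm handing in.

```bash
python3 -c "
from workcell import order
print(order.finish_job())"
```

```text
the job is handed in; nothing more can be done
None
```

I handed the job in at about 45 s. The hand-in gives no verdict, so what follows rests on my own pictures and measurements.

**What I did:** I pressed the left ring down until the clamp sprang open and put the used cartridge from it in the box. I laid the fresh cartridge on the plate and squeezed the handles until the ratchet caught. The two used cartridges on the bench then went into the box, and I pushed the lid over so it fell shut.

**Last checks:**
- **Clamp:** the handles measured 39.7 mm across the bars after I let go, against 40 mm when locked. The fresh cartridge's middle was about 94 mm ahead of the pivot and about 2 mm or less off the centre line, within about 1° of the clamp's direction. I took that just before squeezing; afterwards I only looked, and the pictures show it still flat between the jaws.
- **Box and lid:** all three used cartridges were lying flat inside before I closed it, and the pictures show the lid shut.
- **Bystanders:** the bottle, beaker, rack and the orange and yellow look-alikes appear where they started. At the end the arm was clear of everything, with under about 1 N at the wrist.

**Disagreements:**
- Some early wrist-camera positions, the box among them, were about 12 to 16 mm off because the arm was still settling. I re-measured with the arm still before the later grasps and drops. The first used cartridge was dropped using the early box position and still landed well inside.
- While squeezing, the gripper read 33.7 mm, less than the bars should allow, with about 7 N sideways. I did not find out why.

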